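Nest the bowls and lay the cartons down for the low drawer

ROBOT

A 7-joint arm with a two-finger parallel gripper is mounted at the origin on a cart in front of the work surface, level with it; the furniture and walls round the work are solid. World frame = base frame: x ahead of the robot, y to its left, z up, the work surface at z = 0. Lengths are in m, angles in rad, forces in N, time in s.
With the tool pointing down it reaches from about 0.4 to 0.875 m from the base axis. Payload 4.4 kg.
Tool frame: the origin (TCP) lies on the centre line of the jaws, within the pads' length; the fingertips stand bot.tips_ahead ahead of it and the grasp point (between the pads) lies 5 mm behind it (bot.tips_ahead is the distance from the TCP to the fingertips, in m); y points along the fingers, z is the direction in which the jaws open and shut, and the axes are right-handed (so a half turn about y gives the same grasp; the last joint's range is limited). The gripper opens to 85 mm and grips with 20 to 120 N. Pads are 22 mm wide; open, the fingers measure 114 mm over their backs; the gripper's body (76 mm by 85 mm) begins 54 mm behind the grasp point. The pads swing forward as they close: fully open they stand 13 mm farther back than shut.
Start: joints at [1.159, 0.628, 0.038, 1.517, -0.027, 0.996, -0.02], TCP at [0.22, -0.612, 0.245] pointing down, gripper open.
Joint ranges: [-3.06, 3.06], [-0.37, 2.12], [-1.25, 1.32], [0.18, 2.47], [-1.1, 4.24], [0.23, 1.98], [-2.94, 2.94]. Speed limits (rad/s): [2.57, 2.57, 3.14, 3.14, 3.14, 3.14, 3.14].

INTERFACE

Orientations are given as a unit quaternion [w, x, y, z].
In Python, from plant import read_state, optics, bot gives the robot as it stands.
- The arm moves only by the shell command python3 -m pendant 'ROWS'. ROWS is text: rows parted by semicolons, each of 7 numbers parted by spaces: the turn, a rotation vector about the tool's x, y, z in rad, then the shift along the tool's x, y, z in mm, then the opening, from 0 (shut) to 1 (fully open). A call has 1 to 12 rows; each row shifts and turns the commanded pose from where the row before left it, along the tool's axes as they then stand; what a row does not reach is not made up. A row lasts 1/12 s, in which the tool goes at most 41.7 mm and 7.16 degrees, less where a joint would pass 70% of its speed; a pose out of reach is approached as far as the arm can. A call is refused whole if a number of a shift passes 41.7 or a number of a turn 0.125, either way. A call with a gripper value outside its range is refused whole. The fingers move at their own pace and stop on an object; the grip force is fixed at half the most. Time passes only in rows, so rows that do not move let the fingers close. It gives the time, the measured TCP pose, the force and the opening at its end, in the units of the state.
- read_state(): the state, without advancing time (a new reading comes with each control period).
- optics.grab_frame(name): name is "scene" or "top" or "wrist"; returns the picture (420x560x3 uint8, blue, green, red); there is no depth.
- optics.get_calibration(name): a dict with "fx", "fy", "cx", "cy" (pixels), "extrinsics" (4x4, takes a point from world to camera coordinates); the wrist camera has in their place "tool_from_camera" (4x4, takes a point from camera to tool coordinates, whose origin is the TCP and whose axes are the tool frame's). Camera axes: x right, y up, looking along -z (the intrinsics and any distortion apply to the point x, -y, -z); pixel columns grow to the right and rows downward; lengths in m; the calibration is good to about 2 mm. A picture is of the moment at which its call begins: read the wrist's pose just before it. get_calibration takes no time and is no camera call.
- bot.close_job(): hands the job in, once; it reports no verdict.
The state is a dict: "time": time; "joint_pos": joint angles; "qd": joint speeds; "effort": joint torques, N m; "eef_pos": TCP position; "tcp_rot": TCP orientation; "contact_force": force on the tool from outside, world axes, zero at the start; "moment": the same for the moment, N m; "grip_width": finger opening in m.
Only numpy, scipy, OpenCV 4.12 (cv2) and the standard library are available. Lean on these libraries where they do the work, as an engineer would, in place of code of your own. Each camera call takes 0.05 s, during which the arm holds its last target.

TASK

These things are going into the low drawer, so get them down to size: nest all the wooden bowls that are here inside one another in size order, with the largest one outside, standing upright, each sitting level on the bottom of the next bigger one. Also tip both tall cartons over so that each lies flat on the cold hob on one of its broad faces, and leave everything else where it stands.

Things in the scene. Friction and masses are not known exactly. Their poses are not given: they have to be found in the camera images.
- bowl_1_mid (a point): largest of a set of round wooden bowls, upright: 172 mm across the rim, 156 mm inside, 72 mm high; wall 8 mm, vertical over the upper 42 mm, below it tapers to a 160 mm foot; inner floor 22 mm above the underside, so a bowl in it stands 22 mm higher. 400 g. Point on the axis, half-way up; z up the axis.
- bowl_2_mid (a point): no. 2 by size of a set of round wooden bowls, upright: 144 mm across the rim, 128 mm inside, 72 mm high; wall 8 mm, vertical over the upper 42 mm, below it tapers to a 132 mm foot; inner floor 22 mm above the underside, so a bowl in it stands 22 mm higher. 180 g. Point on the axis, half-way up; z up the axis. One of bowls 2-5 may be absent.
- bowl_3_mid (a point): no. 3 by size of a set of round wooden bowls, upright: 116 mm across the rim, 100 mm inside, 72 mm high; wall 8 mm, vertical over the upper 42 mm, below it tapers to a 104 mm foot; inner floor 22 mm above the underside, so a bowl in it stands 22 mm higher. 140 g. Point on the axis, half-way up; z up the axis. One of bowls 2-5 may be absent.
- bowl_4_mid (a point): no. 4 by size of a set of round wooden bowls, upright: 90 mm across the rim, 74 mm inside, 72 mm high; wall 8 mm, vertical over the upper 42 mm, below it tapers to a 78 mm foot; inner floor 22 mm above the underside, so a bowl in it stands 22 mm higher. 100 g. Point on the axis, half-way up; z up the axis. One of bowls 2-5 may be absent.
- bowl_5_mid (a point): no. 5 by size of a set of round wooden bowls, upright: 64 mm across the rim, 48 mm inside, 72 mm high; wall 8 mm, vertical over the upper 42 mm, below it tapers to a 52 mm foot; inner floor 22 mm above the underside, so a bowl in it stands 22 mm higher. 70 g. Point on the axis, half-way up; z up the axis. One of bowls 2-5 may be absent.
- carton_1_mid (a point): taller plain cardboard food carton, closed and evenly filled, standing on end; 75 mm thick (its x), 110 mm wide (its y), 210 mm tall (its z), about 300 g. Its broad faces look along its x, roughly towards and away from the robot. Point: centre of the carton.
- carton_2_mid (a point): smaller plain cardboard food carton, closed and evenly filled, standing on end; 65 mm thick (its x), 95 mm wide (its y), 180 mm tall (its z), about 220 g. Its broad faces look along its x, roughly towards and away from the robot. Point: centre of the carton.
- spice_jar: bystander, to be left alone: spice jar, 41 mm across, 105 mm tall; origin at the centre of its underside
- tin_low: bystander, to be left alone: low food tin, 75 mm across, 58 mm tall; origin at the centre of its underside
- garlic_bulb: bystander, to be left alone: bulb of garlic, 50 mm; origin at the centre of its underside

How it is judged:
At the end, for the whole second after the job is handed in: All bowls upright (0.1 rad), nested in size order in the largest on the worktop: each 15 mm to 22 mm per size step + 6 mm above it; bowls 2-5 within 12, 25, 31, 36 mm of its axis. Each carton on a broad face (within 0.12 rad), its centre under 50 mm high (angle between bowl_1_mid's own z axis and vertical below 0.08 rad and height (world z) of bowl_1_mid below 0.045 m and horizontal distance between bowl_2_mid and bowl_1_mid below 0.012 m and z of bowl_2_mid in the frame of bowl_1_mid between 0.015 and 0.028 m and angle between each of bowl_2_mid, bowl_3_mid, bowl_4_mid, bowl_5_mid's own z axis and vertical below 0.1 rad and horizontal distance between bowl_3_mid and bowl_1_mid below 0.025 m and z of bowl_3_mid in the frame of bowl_1_mid between 0.015 and 0.05 m and horizontal distance between bowl_4_mid and bowl_1_mid below 0.031 m and z of bowl_4_mid in the frame of bowl_1_mid between 0.015 and 0.072 m and horizontal distance between bowl_5_mid and bowl_1_mid below 0.036 m and z of bowl_5_mid in the frame of bowl_1_mid between 0.015 and 0.094 m and (angle between carton_1_mid's own x axis and vertical below 0.12 rad or angle between carton_1_mid's own x axis and vertical above 3.02 rad) and height (world z) of each of carton_1_mid, carton_2_mid below 0.05 m and (angle between carton_2_mid's own x axis and vertical below 0.12 rad or angle between carton_2_mid's own x axis and vertical above 3.02 rad)); the robot touches nothing.
It fails at once if a bystander was moved more than 4 cm (distance of any of spice_jar, tin_low, garlic_bulb from where it was at the start of the episode above 0.04 m).
Of bowl_2, bowl_3, bowl_4, bowl_5 only 3 to 4 are there at a start; the rules pass over those that are not, and their reading is None.
At some moment in a run one of bowl_2, bowl_3, bowl_4 may be knocked a few centimetres aside while the robot is not near it.
It also fails if it takes over 210 s, if anything falls off the work surface, if the arm or the gripper's body presses on something with over 40 N, if the wrist force passes 120 N, or if a joint passes its speed limit or range.

## Working session

There is one attempt and no reset: what is moved stays moved. The work goes in short steps, Python scripts to look and compute and a shell command to move; the robot and the scene stay as the last step left them, time stands still between calls to the robot, and variables do not carry over. Pictures are saved under pics/ and viewed, and the job is handed in when it is done.

```bash
ls; mkdir -p pics
cat > h.py <<'E'
import numpy as np,cv2
from plant import read_state,optics,bot
from scipy.spatial.transform import Rotation as R
def pose():
    s=read_state(); q=s["tcp_rot"]; return np.array(s["eef_pos"]),R.from_quat([q[1],q[2],q[3],q[0]]).as_matrix(),s
def cam(name):
    c=optics.get_calibration(name); 
    if name=="wrist":
        p,r,_=pose(); T=np.eye(4);T[:3,:3]=r;T[:3,3]=p
        W=T@np.array(c["tool_from_camera"])
    else: W=np.linalg.inv(np.array(c["extrinsics"]))
    return c,W
def ray(name,u,v,z):
    c,W=cam(name); d=np.array([(u-c["cx"])/c["fx"],-(v-c["cy"])/c["fy"],-1.])
    d=W[:3,:3]@d;o=W[:3,3]; return o+d*(z-o[2])/d[2]
def proj(name,P):
    c,W=cam(name); p=np.linalg.inv(W)@np.r_[P,1]; return c["cx"]+c["fx"]*p[0]/-p[2], c["cy"]+c["fy"]*p[1]/p[2]
E
python3 - <<'E'
from h import *
for n in ["scene","top","wrist"]:
    cv2.imwrite(f"pics/{n}0.png",optics.grab_frame(n))
    c=optics.get_calibration(n); print({k:(np.round(v,3).tolist()) for k,v in c.items() if k!='name'})
    print(np.round(cam(n)[1],3).tolist())
p,r,s=pose();print(p,r.round(3).tolist(),bot.tips_ahead,s)
E
```

```text
pics
{'fx': 504.705, 'fy': 504.705, 'cx': 267.956, 'cy': 212.571, 'extrinsics': [[-0.63, -0.777, 0.019, 0.334], [0.589, -0.462, 0.663, -0.391], [-0.506, 0.428, 0.748, -1.127], [0.0, 0.0, 0.0, 1.0]]}
[[-0.63, 0.589, -0.506, -0.13], [-0.777, -0.462, 0.428, 0.561], [0.019, 0.663, 0.748, 1.097], [0.0, 0.0, 0.0, 1.0]]
{'fx': 461.427, 'fy': 461.427, 'cx': 274.884, 'cy': 212.498, 'extrinsics': [[-0.008, -1.0, -0.011, 0.03], [0.994, -0.009, 0.112, -0.57], [-0.112, -0.01, 0.994, -1.269], [0.0, 0.0, 0.0, 1.0]]}
[[-0.008, 0.994, -0.112, 0.425], [-1.0, -0.009, -0.01, 0.011], [-0.011, 0.112, 0.994, 1.325], [0.0, 0.0, 0.0, 1.0]]
{'fx': 348.546, 'fy': 348.546, 'cx': 284.336, 'cy': 211.854, 'tool_from_camera': [[0.002, -0.946, -0.326, -0.083], [0.0, 0.326, -0.946, -0.129], [1.0, 0.001, 0.001, -0.001], [0.0, 0.0, 0.0, 1.0]]}
[[0.337, 0.89, 0.307, 0.298], [-0.941, 0.32, 0.108, -0.582], [-0.002, -0.326, 0.946, 0.374], [0.0, 0.0, 0.0, 1.0]]
[ 0.22014982 -0.61109194  0.24458288] [[-0.941, -0.001, 0.339], [-0.339, 0.001, -0.941], [0.0, -1.0, -0.002]] 0.014 {'time': 0.15, 'joint_pos': array([ 1.15918604,  0.62916102,  0.03851493,  1.51814128, -0.02695746,
        0.99631271, -0.01999121]), 'qd': array([-0.00088246, -0.00292637,  0.00024502, -0.0021288 , -0.00124938,
        0.00049453,  0.00078586]), 'effort': array([ 1.92877174e-03, -5.63795722e+01,  1.22792121e+00, -1.93652952e+01,
        1.11653010e-02,  7.34079047e-03, -2.61003891e-05]), 'eef_pos': array([ 0.22014982, -0.61109194,  0.24458288]), 'tcp_rot': array([ 0.1215259 , -0.12176696,  0.69708208, -0.69604658]), 'contact_force': array([ 0.4407515 , -0.05170958,  0.71397841]), 'moment': array([ 0.04683511, -0.0226391 ,  0.01110155]), 'grip_width': 0.08544059138672026}
```

View pics/top0.png

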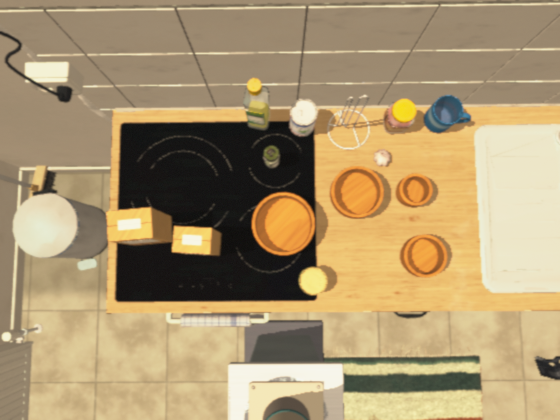

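View pics/scene0.png

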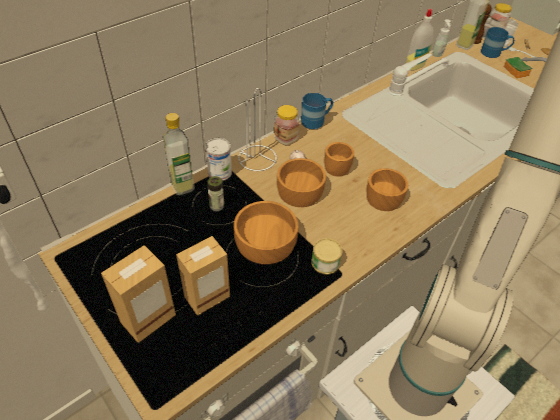

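Run:
```python
from h import *
im=cv2.imread("pics/top0.png")
cv2.imwrite("pics/t_r.png",cv2.resize(im[140:300,240:460],None,fx=3.5,fy=3.5,interpolation=cv2.INTER_CUBIC))
cv2.imwrite("pics/t_l.png",cv2.resize(im[190:310,90:330],None,fx=3.3,fy=3.3,interpolation=cv2.INTER_CUBIC))
```

```text
(no output)
```

View pics/t_r.png

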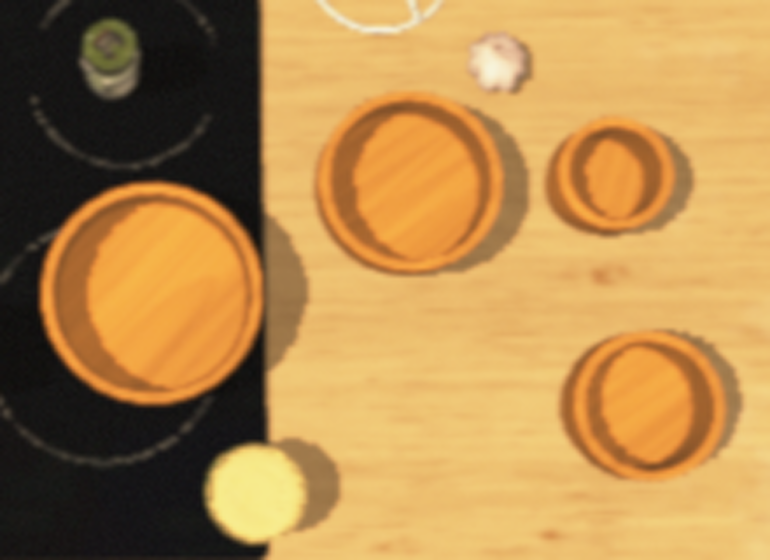

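View pics/t_l.png

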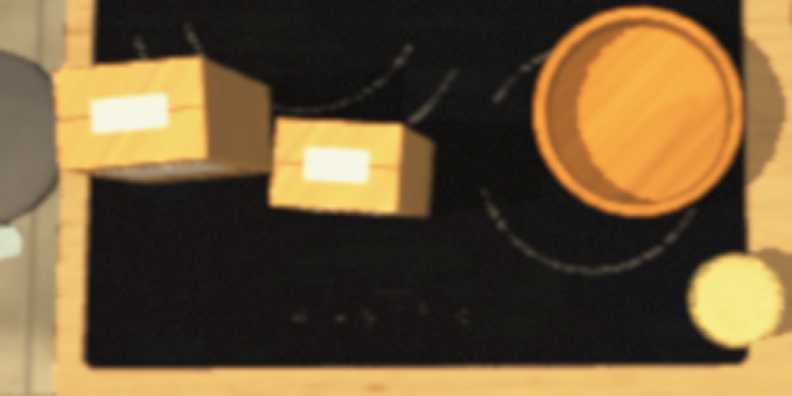

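Run:
```python
from h import *
def f(x,y,z): return ray("top",240+x/3.5,140+y/3.5,z).round(4)
for n,(a,b,c,d) in dict(big=(41,264,181,406),b2=(317,505,92,274),sm=(555,675,116,232),md=(568,728,330,480)).items():
    print(n,f((a+b)/2,(c+d)/2,.072),f(a,c,.072)-f(b,d,.072))
print("jar",f(110,48,.105),"tin",f(255,494,.058),"garlic",f(499,62,.04), "hob edge",f(265,300,0),f(260,556,0))
def g(x,y,z): return ray("top",90+x/3.3,190+y/3.3,z).round(4)
for P,z in (([(55,70),(203,56),(210,160),(57,173)],.21),([(280,118),(403,124),(400,215),(270,208)],.18)):
    Q=[g(*p,z) for p in P]; print(Q,np.mean(Q,0))
print(g(88,363,0),g(55,393,0),g(97,3,0))
print(ray("top",110,310,0),ray("top",120,122,0),ray("top",40,225,0),ray("top",40,225,.5))
```

```text
big [0.5349 0.0011 0.072 ] [0.1772 0.1718 0.    ]
b2 [ 0.6199 -0.2021  0.072 ] [0.1455 0.1429 0.    ]
sm [ 0.6256 -0.3616  0.072 ] [0.0927 0.0898 0.    ]
md [ 0.4455 -0.3794  0.072 ] [0.1159 0.1177 0.    ]
jar [0.7222 0.0323 0.105 ] tin [ 0.3793 -0.077   0.058 ] garlic [ 0.7232 -0.2814  0.04  ] hob edge [ 0.535  -0.0919  0.    ] [ 0.3276 -0.0843  0.    ]
[array([0.5575, 0.4339, 0.21  ]), array([0.5669, 0.3242, 0.21  ]), array([0.4899, 0.3174, 0.21  ]), array([0.4813, 0.4299, 0.21  ])] [0.5239  0.37635 0.21   ]
[array([0.523 , 0.2732, 0.18  ]), array([0.5176, 0.18  , 0.18  ]), array([0.4492, 0.1818, 0.18  ]), array([0.4552, 0.2796, 0.18  ])] [0.48625 0.22865 0.18   ]
[0.3282 0.4765 0.    ] [0.303  0.5041 0.    ] [0.6417 0.4782 0.    ]
[0.30042806 0.49457495 0.        ] [0.84845765 0.48258684 0.        ] [0.54387537 0.70605227 0.        ] [0.49914074 0.44389674 0.5       ]
```

Run:
```python
from h import *
for z in (-.9,-.6,-.3,0,.2,.4,.6,.8,.9,1.0):
    print(z,[(ray("top",u,225,z)[:2].round(2),np.round(proj("scene",ray("top",u,225,z)))) for u in (47,105)])
```

```text
-0.9 [(array([0.62, 1.14]), array([-31., 569.])), (array([0.62, 0.86]), array([ 53., 507.]))]
-0.6 [(array([0.6 , 0.99]), array([-18., 523.])), (array([0.6 , 0.75]), array([ 63., 466.]))]
-0.3 [(array([0.57, 0.84]), array([ -1., 465.])), (array([0.57, 0.63]), array([ 76., 414.]))]
0 [(array([0.54, 0.69]), array([ 22., 389.])), (array([0.54, 0.52]), array([ 93., 345.]))]
0.2 [(array([0.53, 0.58]), array([ 41., 324.])), (array([0.52, 0.44]), array([108., 286.]))]
0.4 [(array([0.51, 0.48]), array([ 65., 241.])), (array([0.51, 0.36]), array([126., 210.]))]
0.6 [(array([0.49, 0.38]), array([ 97., 133.])), (array([0.49, 0.29]), array([150., 111.]))]
0.8 [(array([0.47, 0.28]), array([139., -12.])), (array([0.47, 0.21]), array([184., -26.]))]
0.9 [(array([0.46, 0.23]), array([ 167., -107.])), (array([0.46, 0.17]), array([ 206., -115.]))]
1.0 [(array([0.45, 0.18]), array([ 201., -221.])), (array([0.45, 0.14]), array([ 232., -225.]))]
```

View pics/wrist0.png

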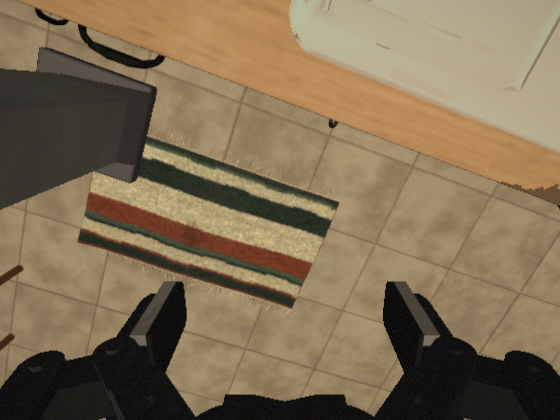

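```bash
cat > st.py <<'E'
from h import *
p,r,s=pose()
rv=R.from_matrix(r.T@np.array([[0,0,1],[-1,0,0],[0,-1,0.]])).as_rotvec()
print("t",round(s["time"],2),"p",p.round(4),"F",np.round(s["contact_force"],1),"w",round(s["grip_width"],4),"rot-to-nominal",rv.round(3))
E
python3 -m pendant '0 -0.1225 0 0 0 0 0.5;0 -0.1225 0 0 0 0 0.5;0 -0.1225 0 0 0 0 0.5;0 -0.1225 0 0 0 0 0.5;0 -0.1225 0 0 0 0 0.5;0 -0.1225 0 0 0 0 0.5;0 -0.1225 0 0 0 0 0.5;0 -0.1225 0 0 0 0 0.5;0 -0.1225 0 0 0 0 0.5;0 -0.1225 0 0 0 0 0.5;0 0 0 0 0 0 0.5;0 0 0 0 0 0 0.5'
python3 st.py
```

```text
time: 1.15
eef_pos: [0.22, -0.6114, 0.245]
tcp_rot: [0.499, -0.499, 0.501, -0.501]
contact_force: [0.5, -0.3, -0.5]
grip_width: 0.0424
t 1.15 p [ 0.22   -0.6114  0.245 ] F [ 0.5 -0.3 -0.5] w 0.0424 rot-to-nominal [-0.    -0.004 -0.001]
```

```bash
python3 -m pendant '0 0 0 -31 0 25 0.5;0 0 0 -31 0 25 0.5;0 0 0 -31 0 25 0.5;0 0 0 -31 0 25 0.5;0 0 0 -31 0 25 0.5;0 0 0 -31 0 25 0.5;0 0 0 -31 0 25 0.5;0 0 0 -31 0 25 0.5;0 0 0 -31 0 25 0.5;0 0 0 -31 0 25 0.5;0 0 0 0 0 0 0.5;0 0 0 0 0 0 0.5'
python3 st.py
python3 - <<'E'
from h import *
cv2.imwrite("pics/w1.png",optics.grab_frame("wrist"))
cv2.imwrite("pics/t1.png",optics.grab_frame("top"))
E
```

```text
time: 2.15
eef_pos: [0.4725, -0.2984, 0.2455]
tcp_rot: [0.501, -0.5, 0.499, -0.499]
contact_force: [-1.2, -1.1, 0.5]
grip_width: 0.0426
t 2.15 p [ 0.4725 -0.2984  0.2455] F [-1.2 -1.1  0.5] w 0.0426 rot-to-nominal [-0.001  0.003 -0.001]
```

View pics/w1.png

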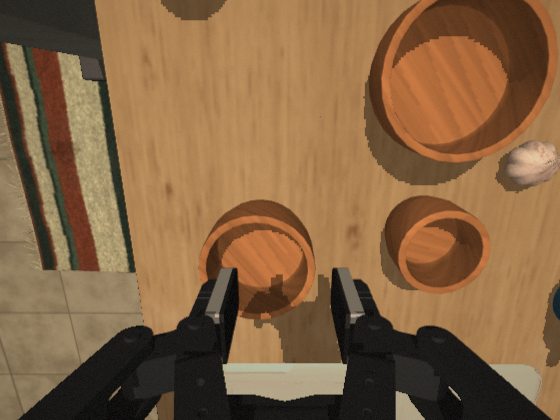

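View pics/t1.png

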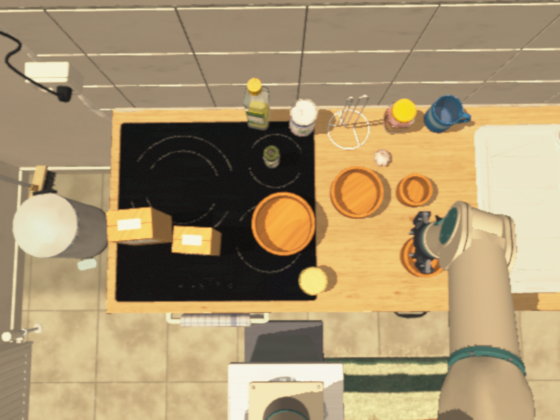

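```bash
python3 -m pendant '0 0 0 -24 0 20 0.5;0 0 0 -24 0 20 0.5;0 0 0 -24 0 20 0.5;0 0 0 -24 0 19.5 0.5;0 0 0 0 30 0 0.5;0 0 0 0 30 0 0.5;0 0 0 0 30 0 0.5;0 0 0 0 20 0 0.5;0 0 0 0 0 0 0.5;0 0 0 0 0 0 0.5'
python3 st.py
python3 - <<'E'
from h import *
cv2.imwrite("pics/w2.png",optics.grab_frame("wrist"))
# project predicted rim
for a in np.linspace(0,2*np.pi,8,endpoint=False): print(np.round(proj("wrist",[.62+.072*np.cos(a),-.202+.072*np.sin(a),.072])))
E
```

```text
time: 3.08
eef_pos: [0.5486, -0.2071, 0.1346]
tcp_rot: [0.499, -0.5, 0.501, -0.5]
contact_force: [0.8, -0.2, 0.8]
grip_width: 0.0426
t 3.08 p [ 0.5486 -0.2071  0.1346] F [ 0.8 -0.2  0.8] w 0.0426 rot-to-nominal [ 0.002 -0.003  0.   ]
[524. 231.]
[506. 146.]
[418. 106.]
[321. 146.]
[283. 232.]
[316. 305.]
[392. 332.]
[474. 304.]
```

View pics/w2.png

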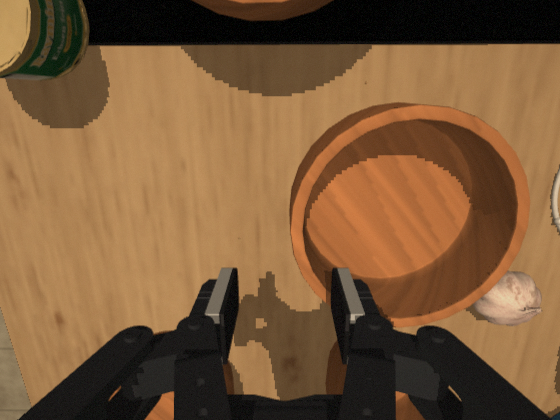

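```bash
python3 -m pendant '0 0 0 -7 0 7 0.5;0 0 0 0 20 0 0.5;0 0 0 0 20 0 0.5;0 0 0 0 15 0 0.5;0 0 0 0 0 0 0.5'
python3 st.py
python3 - <<'E'
from h import *
cv2.imwrite("pics/w3.png",optics.grab_frame("wrist"))
E
```

```text
time: 3.55
eef_pos: [0.5566, -0.198, 0.0794]
tcp_rot: [0.5, -0.5, 0.501, -0.499]
contact_force: [-0.8, 0.3, 1.2]
grip_width: 0.043
t 3.55 p [ 0.5566 -0.198   0.0794] F [-0.8  0.3  1.2] w 0.043 rot-to-nominal [ 0.002 -0.    -0.001]
```

View pics/w3.png

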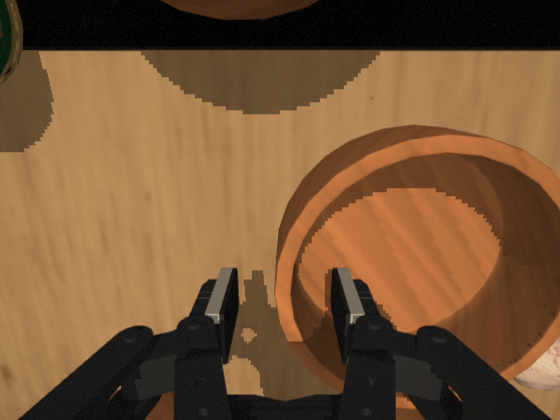

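```bash
python3 -m pendant '0 0 0 0 9 0 0.5;0 0 0 0 0 0 0.5;0 0 0 0 0 0 0;0 0 0 0 0 0 0;0 0 0 0 0 0 0;0 0 0 0 0 0 0;0 0 0 0 0 0 0;0 0 0 0 0 0 0'
python3 st.py
python3 -m pendant '0 0 0 0 -10 0 0;0 0 0 0 -20 0 0;0 0 0 0 -20 0 0;0 0 0 0 0 0 0;0 0 0 0 0 0 0'
python3 st.py
python3 - <<'E'
from h import *
cv2.imwrite("pics/w4.png",optics.grab_frame("wrist"))
cv2.imwrite("pics/s4.png",optics.grab_frame("scene"))
E
```

```text
time: 4.27
eef_pos: [0.5572, -0.1986, 0.0722]
tcp_rot: [-0.5, 0.5, -0.5, 0.5]
contact_force: [-0.8, 0.7, 5.8]
grip_width: 0.0075
t 4.27 p [ 0.5572 -0.1986  0.0722] F [-0.8  0.7  5.8] w 0.0075 rot-to-nominal [-0.001  0.     0.   ]
time: 4.68
eef_pos: [0.5574, -0.1988, 0.1224]
tcp_rot: [-0.5, 0.5, -0.499, 0.501]
contact_force: [-0.8, -0.1, -2.1]
grip_width: 0.0071
t 4.68 p [ 0.5574 -0.1988  0.1224] F [-0.8 -0.1 -2.1] w 0.0071 rot-to-nominal [-0.002 -0.     0.001]
```

View pics/w4.png

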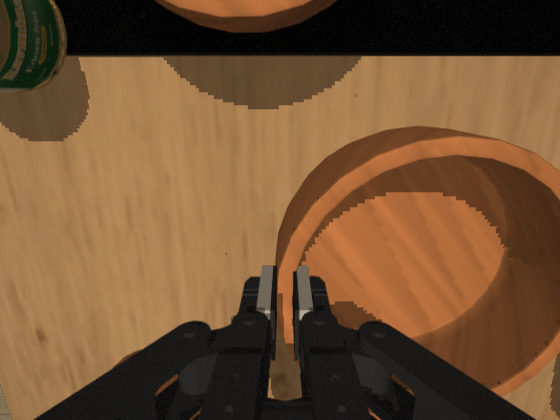

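View pics/s4.png

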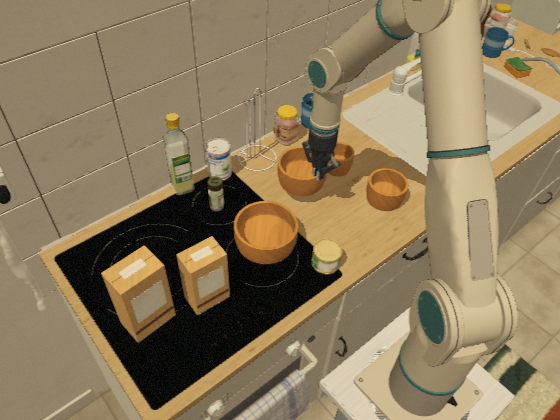

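```bash
cat > ov.py <<'E'
# overlay circles: python3 ov.py img out cam cx,cy,z,r ...   (current pose)
from h import *
import sys
im=cv2.imread(sys.argv[1]); n=sys.argv[3]
for a in sys.argv[4:]:
    x,y,z,r=map(float,a.split(','))
    pts=np.array([proj(n,[x+r*np.cos(t),y+r*np.sin(t),z]) for t in np.linspace(0,2*np.pi,60)])
    cv2.polylines(im,[np.round(pts*8).astype(np.int32)],True,(255,255,0),1,cv2.LINE_AA,3)
cv2.imwrite(sys.argv[2],im)
E
python3 ov.py pics/w4.png pics/w4o.png wrist 0.6254,-0.1988,0.1222,0.072 0.6254,-0.1988,0.1222,0.064 0.535,0.001,0.072,0.086
```

```text
(no output)
```

View pics/w4o.png

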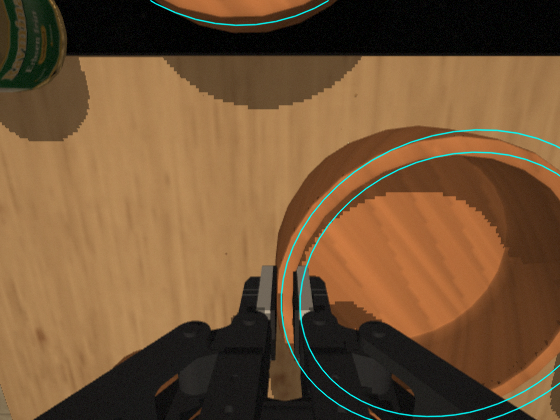

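```bash
python3 -m pendant '0 0 0 0 -25 0 0;0 0 0 0 -25 0 0;0 0 0 -20 -10 -20 0;0 0 0 -20 0 -20 0;0 0 0 -20 0 -20 0;0 0 0 -20 0 -20 0;0 0 0 0 0 0 0;0 0 0 0 0 0 0;0 0 0 0 0 0 0'
python3 st.py
python3 - <<'E'
from h import *
cv2.imwrite("pics/w5.png",optics.grab_frame("wrist"))
E
python3 ov.py pics/w5.png pics/w5o.png wrist  0.535,0.001,0.072,0.086 0.539,0.002,0.072,0.086
```

```text
time: 5.53
eef_pos: [0.4771, -0.1188, 0.1808]
tcp_rot: [-0.5, 0.5, -0.5, 0.5]
contact_force: [0.5, -0.0, -1.5]
grip_width: 0.0072
t 5.53 p [ 0.4771 -0.1188  0.1808] F [ 0.5 -0.  -1.5] w 0.0072 rot-to-nominal [0. 0. 0.]
```

View pics/w5o.png

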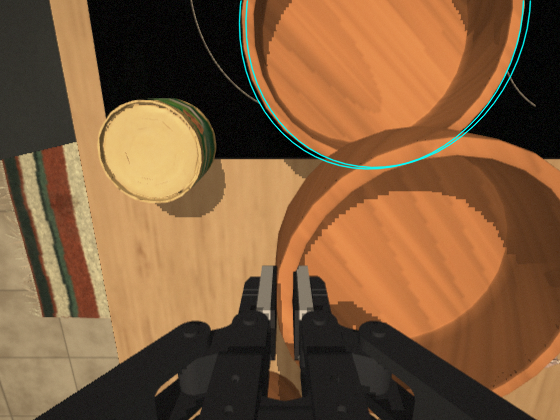

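```bash
python3 -c "
import cv2;im=cv2.imread('pics/w5o.png')[0:185,225:545];cv2.imwrite('pics/w5c.png',cv2.resize(im,None,fx=2.5,fy=2.5,interpolation=cv2.INTER_CUBIC))"
```

```text
(no output)
```

View pics/w5c.png

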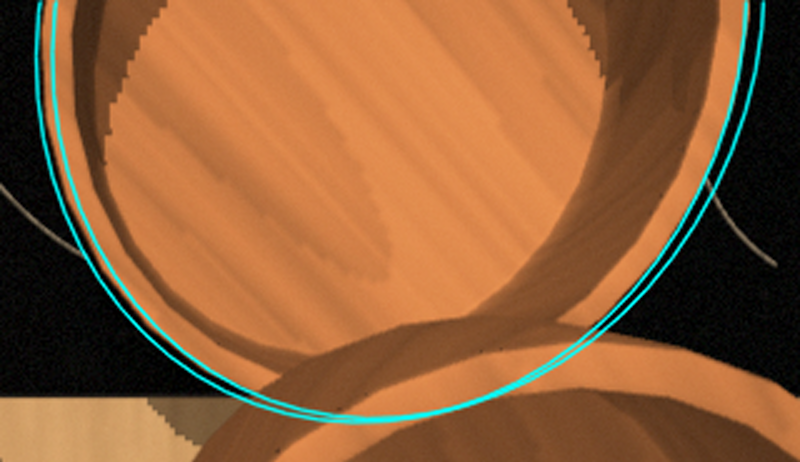

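```bash
python3 -m pendant '0 0 0 -30 0 -2 0;0 0 0 -30 0 -2 0;0 0 0 -30 0 -2 0;0 0 0 -33 0 0 0;0 0 0 0 0 0 0;0 0 0 0 0 0 0;0 0 0 0 15 0 0;0 0 0 0 15 0 0;0 0 0 0 0 0 0'
python3 st.py
python3 - <<'E'
from h import *
cv2.imwrite("pics/w6.png",optics.grab_frame("wrist"))
cv2.imwrite("pics/s6.png",cv2.resize(optics.grab_frame("scene")[150:320,180:400],None,fx=3.5,fy=3.5))
E
```

```text
time: 6.33
eef_pos: [0.4698, 0.0025, 0.1491]
tcp_rot: [0.498, -0.501, 0.502, -0.5]
contact_force: [-0.5, 0.5, -2.0]
grip_width: 0.0072
t 6.33 p [0.4698 0.0025 0.1491] F [-0.5  0.5 -2. ] w 0.0072 rot-to-nominal [ 0.004 -0.003  0.001]
```

View pics/w6.png

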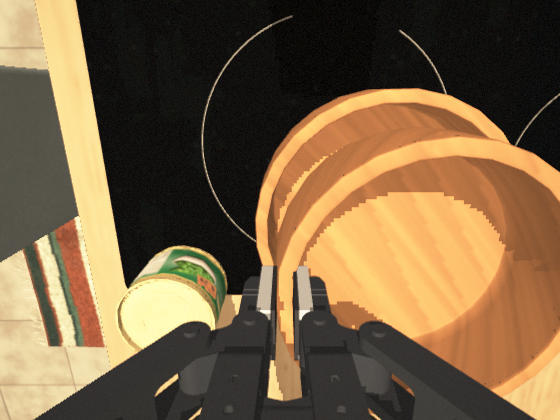

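View pics/s6.png

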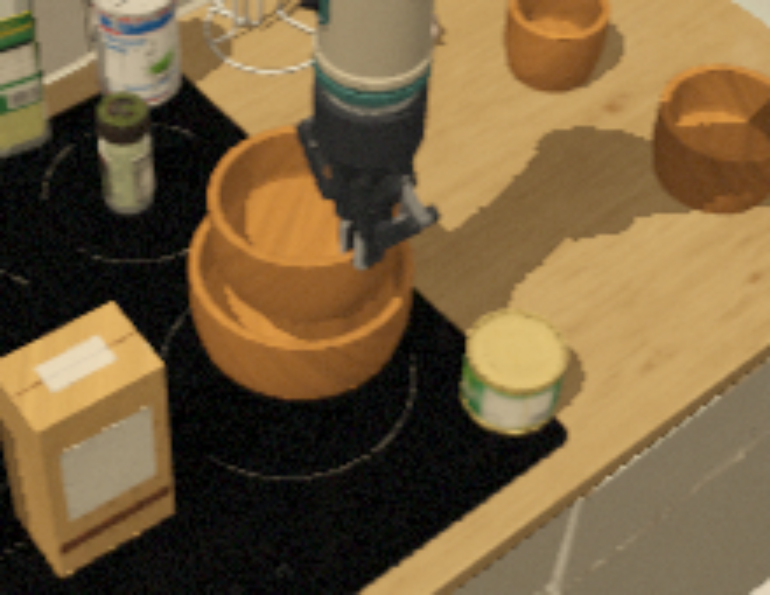

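```bash
python3 -m pendant '0 0 0 -2 10 1 0;0 0 0 0 12 0 0;0 0 0 0 10 0 0;0 0 0 0 0 0 0;0 0 0 0 0 0 0'
python3 st.py
python3 - <<'E'
from h import *
cv2.imwrite("pics/w7.png",optics.grab_frame("wrist"))
cv2.imwrite("pics/s7.png",cv2.resize(optics.grab_frame("scene")[150:320,180:400],None,fx=3.5,fy=3.5))
E
```

```text
time: 6.85
eef_pos: [0.472, 0.0063, 0.1192]
tcp_rot: [0.5, -0.5, 0.5, -0.5]
contact_force: [0.1, 0.3, -2.0]
grip_width: 0.0072
t 6.85 p [0.472  0.0063 0.1192] F [ 0.1  0.3 -2. ] w 0.0072 rot-to-nominal [ 0. -0.  0.]
```

View pics/w7.png

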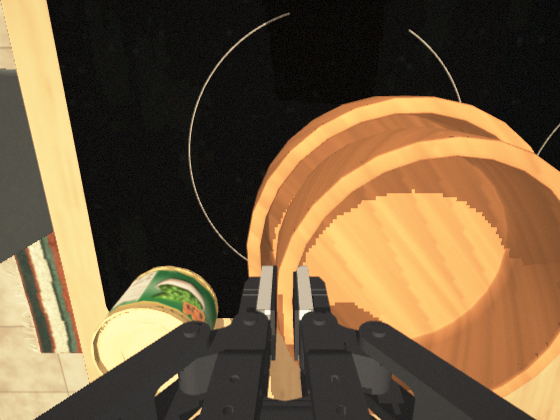

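View pics/s7.png

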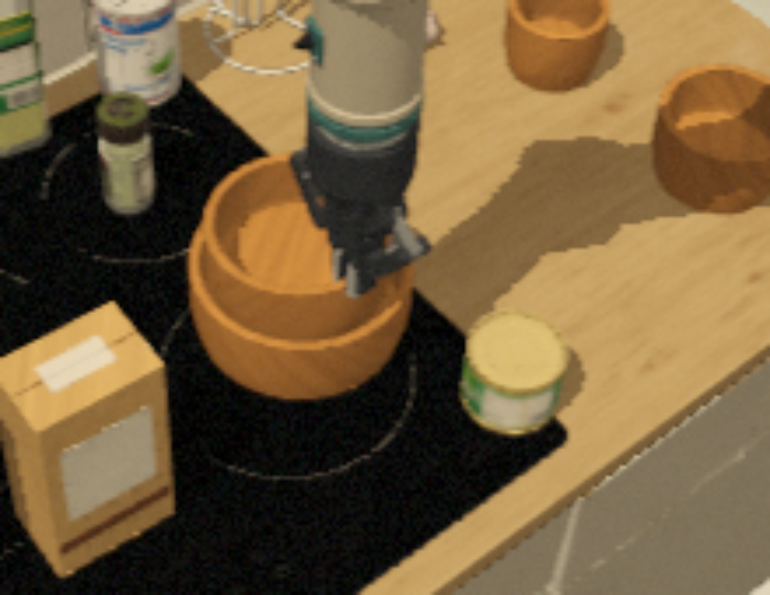

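```bash
python3 -m pendant '0 0 0 1 10 0 0;0 0 0 0 8 0 0;0 0 0 0 5 0 0;0 0 0 0 0 0 0;0 0 0 0 0 0 0'
python3 st.py
```

```text
time: 7.37
eef_pos: [0.4722, 0.0052, 0.0985]
tcp_rot: [-0.5, 0.5, -0.499, 0.501]
contact_force: [-5.1, -0.5, 23.7]
grip_width: 0.0073
t 7.37 p [0.4722 0.0052 0.0985] F [-5.1 -0.5 23.7] w 0.0073 rot-to-nominal [-0.002 -0.     0.001]
```

```bash
python3 -m pendant '0 0 0 0 -3 0 0;0 0 0 0 0 0 0.35;0 0 0 0 0 0 0.35;0 0 0 0 0 0 0.35;0 0 0 0 0 0 0.35;0 0 0 0 0 0 0.35'
python3 st.py
python3 -m pendant '0 0 0 0 -20 0 0.35;0 0 0 0 -30 0 0.35;0 0 0 0 -30 0 0.35;0 0 0 0 -30 0 0.35;0 0 0 0 0 -30 0.35;0 0 0 30 0 -30 0.35;0 0 0 30 0 0 0.35;0 0 0 30 0 0 0.35;0 0 0 0 0 0 0.35;0 0 0 0 0 0 0.35'
python3 st.py
python3 - <<'E'
from h import *
cv2.imwrite("pics/w8.png",optics.grab_frame("wrist"))
cv2.imwrite("pics/s8.png",cv2.resize(optics.grab_frame("scene")[150:320,180:400],None,fx=3.5,fy=3.5))
E
```

```text
time: 7.87
eef_pos: [0.4719, 0.0055, 0.0991]
tcp_rot: [0.5, -0.5, 0.5, -0.5]
contact_force: [0.5, 0.4, 0.6]
grip_width: 0.0298
t 7.87 p [0.4719 0.0055 0.0991] F [0.5 0.4 0.6] w 0.0298 rot-to-nominal [ 0.  0. -0.]
time: 8.7
eef_pos: [0.4122, -0.0855, 0.2092]
tcp_rot: [-0.499, 0.499, -0.501, 0.501]
contact_force: [-0.1, 0.9, -0.3]
grip_width: 0.0296
t 8.7 p [ 0.4122 -0.0855  0.2092] F [-0.1  0.9 -0.3] w 0.0296 rot-to-nominal [ 0.    -0.004  0.   ]
```

View pics/w8.png

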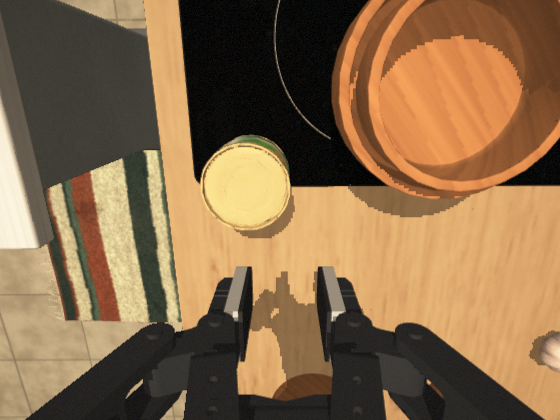

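View pics/s8.png

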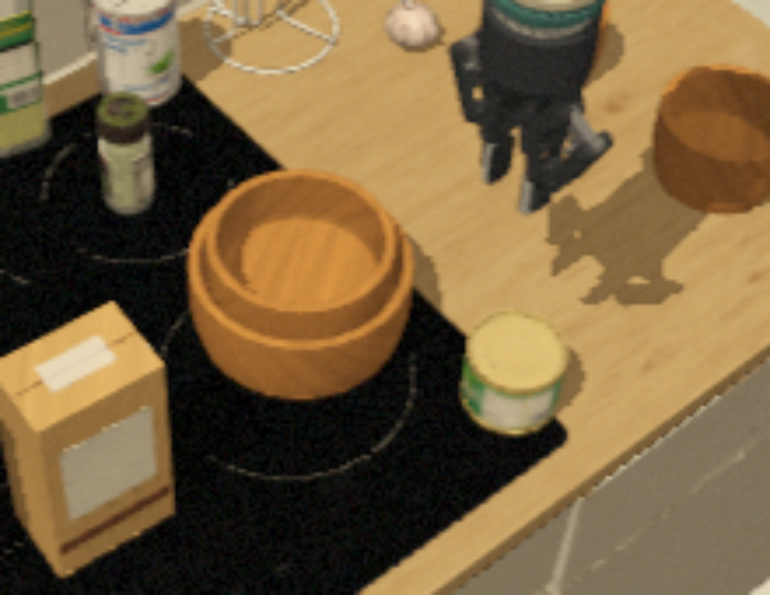

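```bash
python3 - <<'E'
from h import *
cv2.imwrite("pics/s9.png",optics.grab_frame("scene"))
cv2.imwrite("pics/t9.png",optics.grab_frame("top"))
E
python3 ov.py pics/s9.png pics/s9o.png scene 0.538,0.003,0.072,0.086 0.538,0.003,0.094,0.072 
python3 ov.py pics/t9.png pics/t9o.png top 0.5345,0.001,0.072,0.086 0.5345,0.001,0.094,0.072 
python3 -c "
import cv2;a=cv2.imread('pics/s9o.png')[180:290,210:330];b=cv2.imread('pics/t9o.png')[180:270,235:335]
a=cv2.resize(a,(560,513),interpolation=2);b=cv2.resize(b,(560,504),interpolation=2)
cv2.imwrite('pics/s9c.png',a);cv2.imwrite('pics/t9c.png',b)"
```

```text
(no output)
```

View pics/s9c.png

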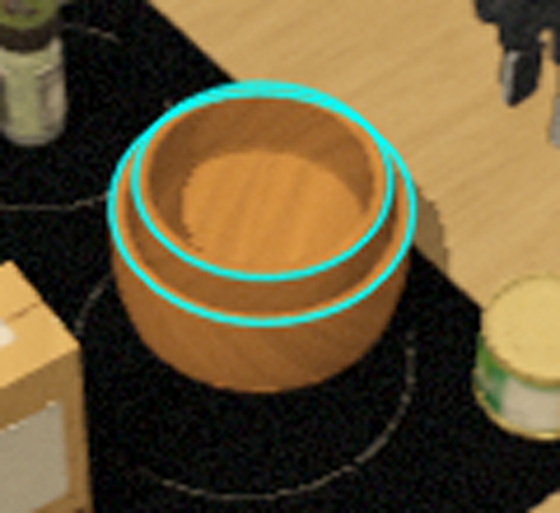

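View pics/t9c.png

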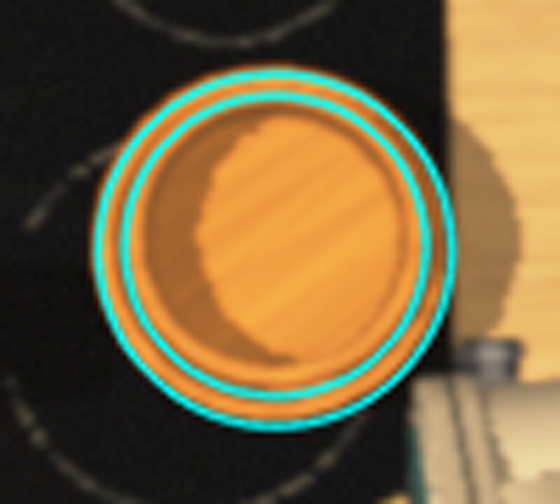

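```bash
python3 -c "
import cv2;b=cv2.imread('pics/t9.png')[130:310,230:470];cv2.imwrite('pics/t9d.png',cv2.resize(b,None,fx=3.2,fy=3.2,interpolation=2))"; python3 -m pendant '0 0 0 35 0 0 0.5;0 0 0 35 0 0 0.5;0 0 0 35 0 0 0.5;0 0 0 35 0 -4 0.5;0 0 0 35 0 -4 0.5;0 0 0 35 0 -4 0.5;0 0 0 35 0 -3 0.5;0 0 0 35 0 0 0.5;0 0 0 10 0 0 0.5;0 0 0 0 0 0 0.5;0 0 0 0 0 0 0.5'; python3 st.py
python3 - <<'E'
from h import *
cv2.imwrite("pics/w10.png",optics.grab_frame("wrist"))
E
python3 ov.py pics/w10.png pics/w10o.png wrist 0.449,-0.377,0.072,0.058
```

```text
time: 9.82
eef_pos: [0.3979, -0.3727, 0.2089]
tcp_rot: [0.501, -0.5, 0.5, -0.499]
contact_force: [0.3, 0.8, 0.5]
grip_width: 0.0428
t 9.82 p [ 0.3979 -0.3727  0.2089] F [0.3 0.8 0.5] w 0.0428 rot-to-nominal [ 0.     0.001 -0.002]
```

View pics/t9d.png

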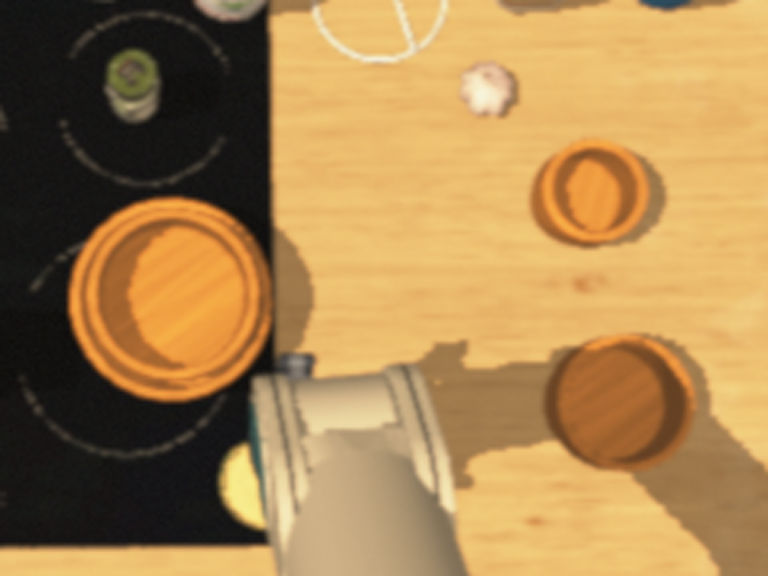

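View pics/w10o.png

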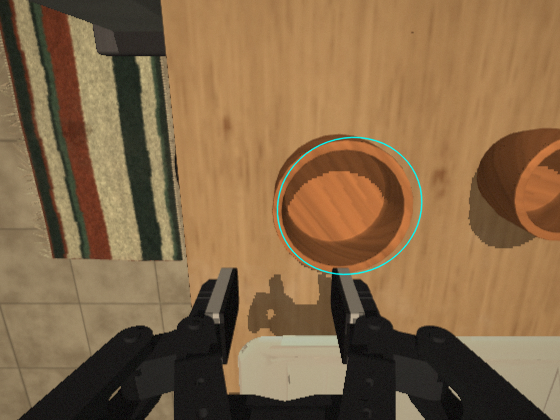

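```bash
python3 -m pendant '0 0 0 4 30 -3 0.5;0 0 0 0 35 0 0.5;0 0 0 0 35 0 0.5;0 0 0 0 20 0 0.5;0 0 0 0 0 0 0.5;0 0 0 0 0 0 0.5'; python3 st.py
python3 - <<'E'
from h import *
cv2.imwrite("pics/w11.png",optics.grab_frame("wrist"))
E
python3 ov.py pics/w11.png pics/w11o.png wrist 0.449,-0.377,0.072,0.058
```

```text
time: 10.37
eef_pos: [0.3949, -0.3756, 0.089]
tcp_rot: [0.501, -0.501, 0.5, -0.498]
contact_force: [0.6, -0.5, 0.2]
grip_width: 0.0429
t 10.37 p [ 0.3949 -0.3756  0.089 ] F [ 0.6 -0.5  0.2] w 0.0429 rot-to-nominal [ 0.001  0.003 -0.002]
```

View pics/w11o.png

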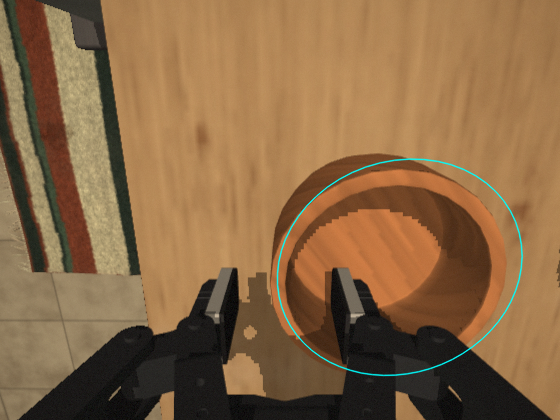

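```bash
python3 -m pendant '0 0 0 0 9 -2 0.5;0 0 0 0 8 0 0.5;0 0 0 0 0 0 0.5;0 0 0 0 0 0 0;0 0 0 0 0 0 0;0 0 0 0 0 0 0;0 0 0 0 0 0 0;0 0 0 0 0 0 0;0 0 0 0 0 0 0'; python3 st.py
python3 -m pendant '0 0 0 0 -10 0 0;0 0 0 0 -30 0 0;0 0 0 0 -30 0 0;0 0 0 0 -40 0 0;0 0 0 0 -20 0 0;0 0 0 0 0 0 0;0 0 0 0 0 0 0'
python3 st.py
python3 - <<'E'
from h import *
cv2.imwrite("pics/w12.png",optics.grab_frame("wrist"))
E
```

```text
time: 11.17
eef_pos: [0.3926, -0.3783, 0.0728]
tcp_rot: [-0.5, 0.5, -0.5, 0.5]
contact_force: [-0.5, 0.0, 6.0]
grip_width: 0.0073
t 11.17 p [ 0.3926 -0.3783  0.0728] F [-0.5  0.   6. ] w 0.0073 rot-to-nominal [-0.001 -0.     0.001]
time: 11.75
eef_pos: [0.3925, -0.3782, 0.2035]
tcp_rot: [-0.5, 0.5, -0.499, 0.501]
contact_force: [0.1, 1.4, -1.6]
grip_width: 0.0069
t 11.75 p [ 0.3925 -0.3782  0.2035] F [ 0.1  1.4 -1.6] w 0.0069 rot-to-nominal [-0.002 -0.     0.002]
```

View pics/w12.png

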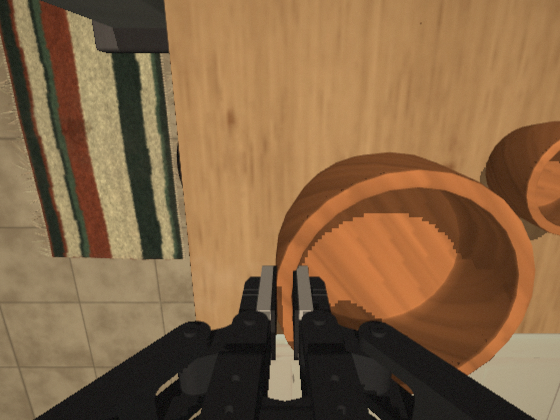

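```bash
python3 ov.py pics/w12.png pics/w12o.png wrist 0.4465,-0.3782,0.2005,0.058 
python3 ov.py pics/w12o.png pics/w12o.png wrist 0.4445,-0.3802,0.1965,0.058
```

```text
(no output)
```

View pics/w12o.png

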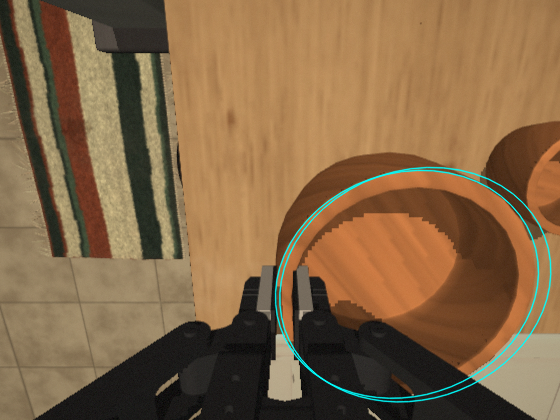

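```bash
python3 -m pendant '0 0 0 -35 0 11 0;0 0 0 -35 0 11 0;0 0 0 -35 0 11 0;0 0 0 -35 0 11 0;0 0 0 -35 0 11 0;0 0 0 -35 0 11 0;0 0 0 -35 0 11 0;0 0 0 -33 0 16 0;0 0 0 0 0 0 0;0 0 0 0 0 0 0;0 0 0 0 0 0 0'; python3 st.py
python3 - <<'E'
from h import *
cv2.imwrite("pics/w13.png",optics.grab_frame("wrist"))
E
python3 ov.py pics/w13.png pics/w13o.png wrist  0.538,0.0035,0.088,0.072
python3 -c "
import cv2;im=cv2.imread('pics/w13o.png')[0:240,225:560];cv2.imwrite('pics/w13c.png',cv2.resize(im,None,fx=2.3,fy=2.3,interpolation=2))"
```

```text
time: 12.72
eef_pos: [0.4839, -0.1002, 0.2009]
tcp_rot: [-0.499, 0.501, -0.501, 0.499]
contact_force: [-0.3, -1.4, -1.6]
grip_width: 0.0066
t 12.72 p [ 0.4839 -0.1002  0.2009] F [-0.3 -1.4 -1.6] w 0.0066 rot-to-nominal [ 0.004  0.    -0.   ]
```

View pics/w13c.png

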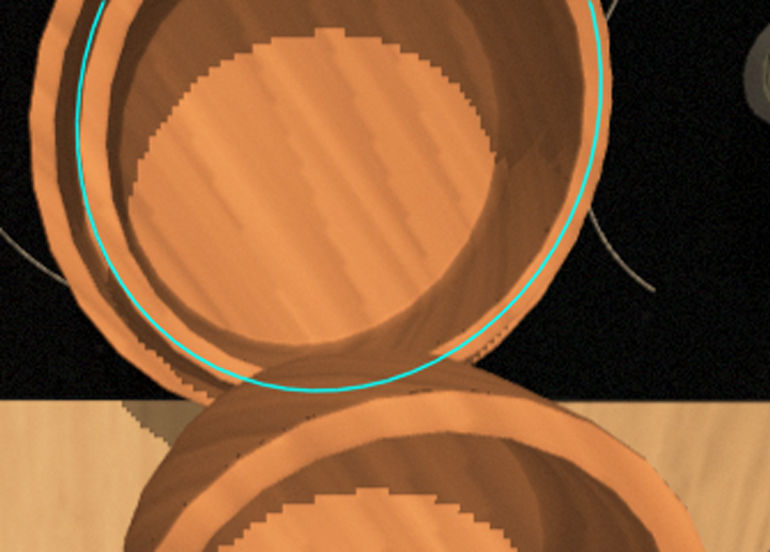

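```bash
python3 -m pendant '0 0 0 -26 0 1 0;0 0 0 -26 0 1 0;0 0 0 -26 0 1 0;0 0 0 -27 0 0 0;0 0 0 0 0 0 0;0 0 0 0 0 0 0;0 0 0 0 15 0 0;0 0 0 0 15 0 0;0 0 0 0 15 0 0;0 0 0 0 10 0 0;0 0 0 0 0 0 0;0 0 0 0 0 0 0'; python3 st.py
python3 - <<'E'
from h import *
cv2.imwrite("pics/w14.png",optics.grab_frame("wrist"))
cv2.imwrite("pics/s14.png",cv2.resize(optics.grab_frame("scene")[150:320,180:400],None,fx=3.5,fy=3.5))
E
```

```text
time: 13.77
eef_pos: [0.488, 0.0037, 0.1469]
tcp_rot: [0.499, -0.5, 0.501, -0.5]
contact_force: [1.4, -0.6, -0.8]
grip_width: 0.0065
t 13.77 p [0.488  0.0037 0.1469] F [ 1.4 -0.6 -0.8] w 0.0065 rot-to-nominal [ 0.002 -0.002  0.001]
```

View pics/w14.png

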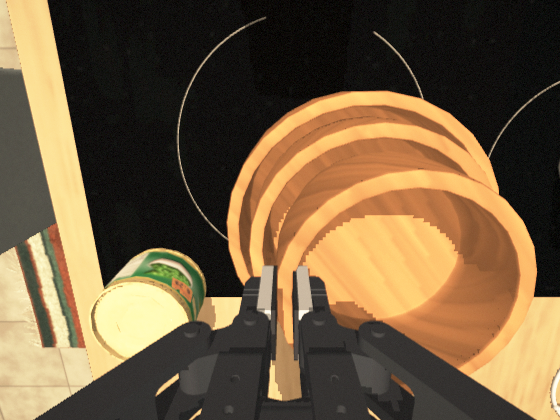

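View pics/s14.png

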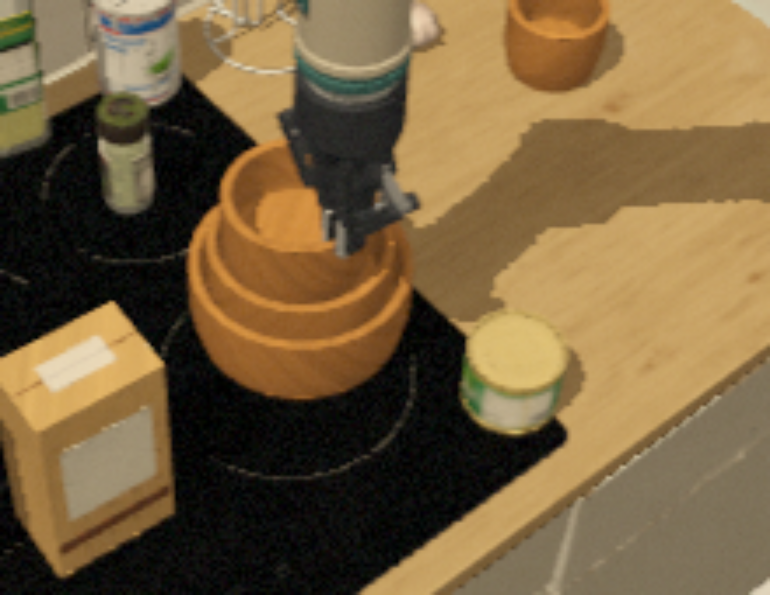

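```bash
python3 -m pendant '0 0 0 -2 8 0 0;0 0 0 0 8 0 0;0 0 0 0 6 0 0;0 0 0 0 0 0 0;0 0 0 0 0 0 0'; python3 st.py
```

```text
time: 14.28
eef_pos: [0.488, 0.0071, 0.1248]
tcp_rot: [-0.5, 0.5, -0.5, 0.5]
contact_force: [0.5, 0.1, -2.5]
grip_width: 0.0067
t 14.28 p [0.488  0.0071 0.1248] F [ 0.5  0.1 -2.5] w 0.0067 rot-to-nominal [0.001 0.    0.   ]
```

```bash
python3 -m pendant '0 0 0 1 4 0 0;0 0 0 0 0 0 0;0 0 0 0 0 0 0'; python3 st.py
```

```text
time: 14.53
eef_pos: [0.4888, 0.0062, 0.1215]
tcp_rot: [0.5, -0.5, 0.5, -0.5]
contact_force: [0.5, 0.3, 0.5]
grip_width: 0.0071
t 14.53 p [0.4888 0.0062 0.1215] F [0.5 0.3 0.5] w 0.0071 rot-to-nominal [-0.001  0.    -0.   ]
```

Release and go on towards bowl 4.

```bash
python3 -m pendant '0 0 0 0 1.5 0 0;0 0 0 0 0 0 0.35;0 0 0 0 0 0 0.35;0 0 0 0 0 0 0.35;0 0 0 0 0 0 0.35;0 0 0 0 0 0 0.35;0 0 0 0 -20 0 0.35;0 0 0 0 -35 0 0.35;0 0 0 0 -30 0 0.35;0 0 0 0 0 0 0.35'; python3 st.py
python3 -m pendant '0 0 0 32 0 8 0.5;0 0 0 32 0 8 0.5;0 0 0 32 0 8 0.5;0 0 0 32 0 8 0.5;0 0 0 32 0 8 0.5;0 0 0 32 0 8 0.5;0 0 0 32 0 8 0.5;0 0 0 32 0 8 0.5;0 0 0 32 0 8 0.5;0 0 0 32 0 8 0.5;0 0 0 32 0 8 0.5;0 0 0 0 0 0 0.5'
python3 st.py
python3 - <<'E'
from h import *
cv2.imwrite("pics/s15.png",cv2.resize(optics.grab_frame("scene")[150:320,180:400],None,fx=3.5,fy=3.5))
cv2.imwrite("pics/t15.png",optics.grab_frame("top"))
cv2.imwrite("pics/w15.png",optics.grab_frame("wrist"))
E
python3 ov.py pics/t15.png pics/t15o.png top 0.5345,0.001,0.072,0.086 0.5345,0.001,0.094,0.072 0.5345,0.001,0.116,0.058
python3 -c "
import cv2;b=cv2.imread('pics/t15o.png')[180:270,235:335];
b=cv2.resize(b,(560,504),interpolation=2)
cv2.imwrite('pics/t15c.png',b)"
python3 ov.py pics/w15.png pics/w15o.png wrist 0.628,-0.3596,0.068,0.045
```

```text
time: 15.37
eef_pos: [0.4916, 0.0064, 0.2095]
tcp_rot: [0.502, -0.497, 0.498, -0.502]
contact_force: [0.7, 0.2, -0.1]
grip_width: 0.0296
t 15.37 p [0.4916 0.0064 0.2095] F [ 0.7  0.2 -0.1] w 0.0296 rot-to-nominal [-0.009 -0.    -0.001]
time: 16.37
eef_pos: [0.5752, -0.3553, 0.2036]
tcp_rot: [-0.496, 0.499, -0.501, 0.504]
contact_force: [-0.1, -1.3, 0.4]
grip_width: 0.0428
t 16.37 p [ 0.5752 -0.3553  0.2036] F [-0.1 -1.3  0.4] w 0.0428 rot-to-nominal [ 0.    -0.009  0.006]
```

View pics/s15.png

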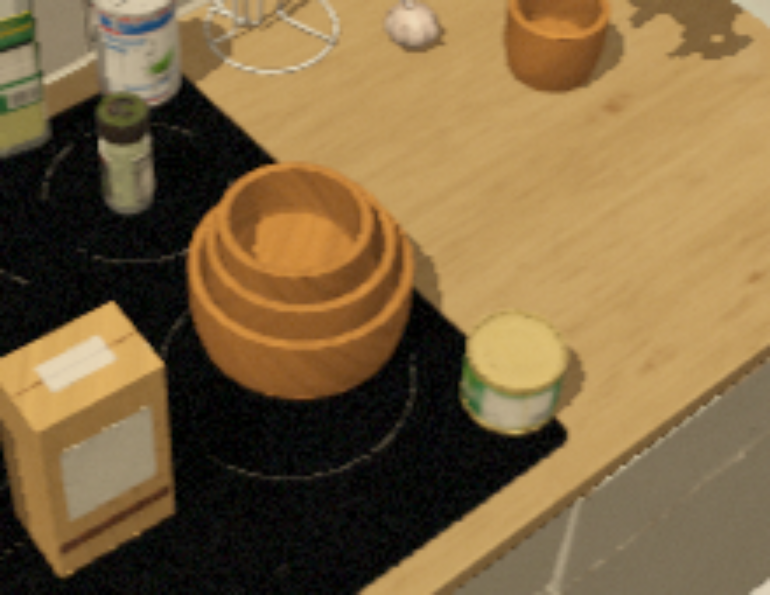

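View pics/t15c.png

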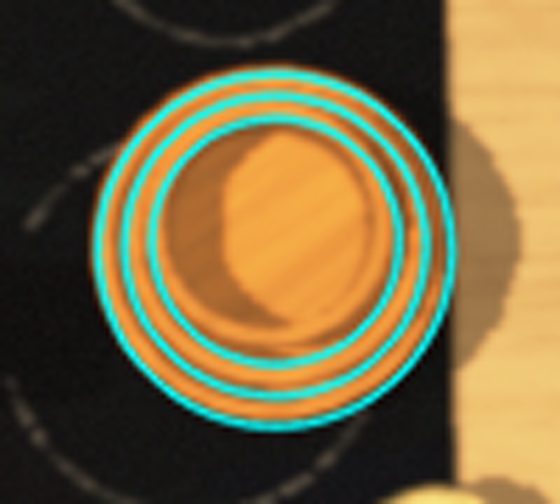

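View pics/w15o.png

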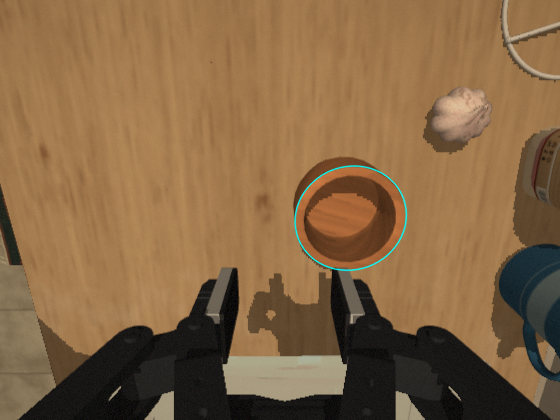

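```bash
python3 -c "
import cv2;b=cv2.imread('pics/t15.png')[185:265,243:325];
cv2.imwrite('pics/t15d.png',cv2.resize(b,None,fx=7,fy=7,interpolation=2))"
```

```text
(no output)
```

View pics/t15d.png

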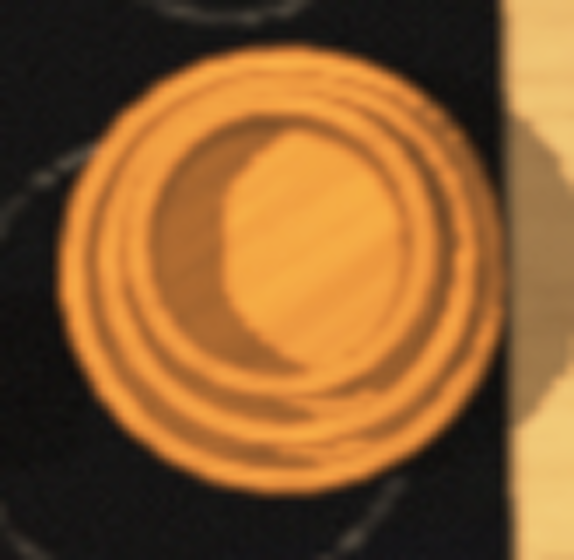

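```bash
python3 -m pendant '0 -0.009 0.006 2 30 13 0.5;0 0 0 0 35 0 0.5;0 0 0 0 30 0 0.5;0 0 0 0 19 0 0.5;0 0 0 0 0 0 0.5;0 0 0 0 0 0 0.5'; python3 st.py
python3 - <<'E'
from h import *
cv2.imwrite("pics/w16.png",optics.grab_frame("wrist"))
E
```

```text
time: 17.02
eef_pos: [0.5891, -0.3455, 0.0902]
tcp_rot: [0.504, -0.501, 0.5, -0.495]
contact_force: [0.2, -0.1, 1.1]
grip_width: 0.0427
t 17.02 p [ 0.5891 -0.3455  0.0902] F [ 0.2 -0.1  1.1] w 0.0427 rot-to-nominal [ 0.002  0.011 -0.008]
```

View pics/w16.png

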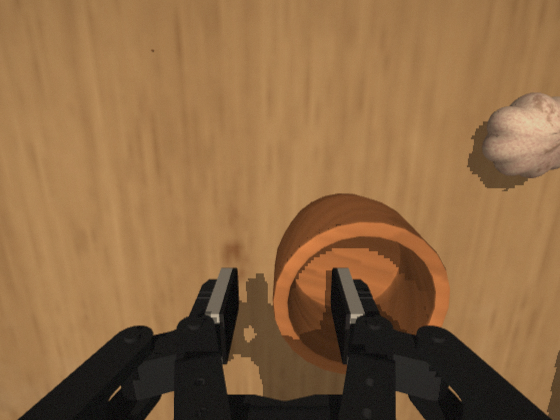

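```bash
python3 -m pendant '0 0.011 -0.008 12 0 0 0.5;0 0 0 0 0 0 0.5;0 0 0 0 0 0 0.5'; python3 st.py
python3 - <<'E'
from h import *
cv2.imwrite("pics/w17.png",optics.grab_frame("wrist"))
E
```

```text
time: 17.32
eef_pos: [0.59, -0.3614, 0.0925]
tcp_rot: [-0.499, 0.5, -0.499, 0.503]
contact_force: [0.6, 0.2, 0.3]
grip_width: 0.0426
t 17.32 p [ 0.59   -0.3614  0.0925] F [0.6 0.2 0.3] w 0.0426 rot-to-nominal [-0.002 -0.004  0.005]
```

View pics/w17.png

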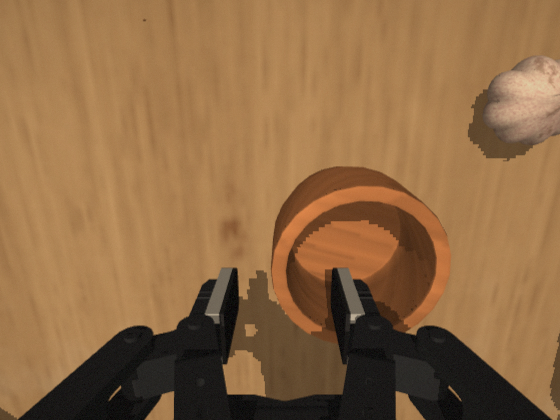

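```bash
python3 -m pendant '0 0 0 -1 9 -2 0.5;0 0 0 0 9 0 0.5;0 0 0 0 0 0 0.5;0 0 0 0 0 0 0.5'; python3 st.py
python3 - <<'E'
from h import *
cv2.imwrite("pics/w18.png",optics.grab_frame("wrist"))
E
python3 ov.py pics/w18.png pics/w18o.png wrist 0.627,-0.3596,0.068,0.045
```

```text
time: 17.7
eef_pos: [0.5866, -0.3579, 0.0714]
tcp_rot: [0.499, -0.5, 0.501, -0.5]
contact_force: [0.2, 0.3, 0.3]
grip_width: 0.0427
t 17.7 p [ 0.5866 -0.3579  0.0714] F [0.2 0.3 0.3] w 0.0427 rot-to-nominal [ 0.002 -0.002  0.001]
```

View pics/w18o.png

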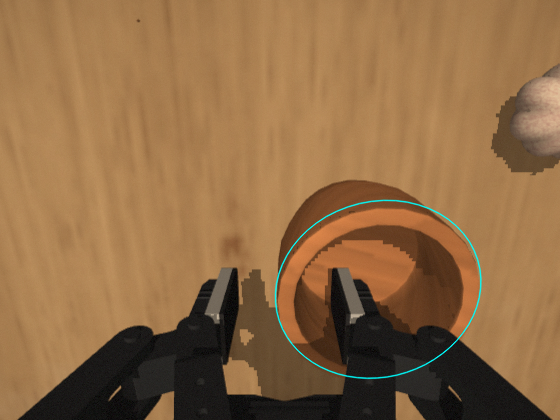

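```bash
python3 -m pendant '0 0 0 0 0 0 0;0 0 0 0 0 0 0;0 0 0 0 0 0 0;0 0 0 0 0 0 0;0 0 0 0 0 0 0;0 0 0 0 0 0 0;0 0 0 0 -10 0 0;0 0 0 0 -30 0 0;0 0 0 0 -40 0 0;0 0 0 0 -40 0 0;0 0 0 0 -30 0 0;0 0 0 0 0 0 0'; python3 st.py
python3 -m pendant '0 0 0 -31 0 -10 0;0 0 0 -31 0 -10 0;0 0 0 -31 0 -10 0;0 0 0 -31 0 -10 0;0 0 0 -31 0 -10 0;0 0 0 -31 0 -10 0;0 0 0 -31 0 -10 0;0 0 0 -31 0 -10 0;0 0 0 -10 0 -5 0;0 0 0 0 0 0 0;0 0 0 0 0 0 0;0 0 0 0 0 0 0'; python3 st.py
python3 - <<'E'
from h import *
cv2.imwrite("pics/w19.png",optics.grab_frame("wrist"))
E
```

```text
time: 18.75
eef_pos: [0.5911, -0.3599, 0.2313]
tcp_rot: [-0.5, 0.499, -0.496, 0.506]
contact_force: [1.0, -0.7, -0.7]
grip_width: 0.0069
t 18.75 p [ 0.5911 -0.3599  0.2313] F [ 1.  -0.7 -0.7] w 0.0069 rot-to-nominal [-0.012 -0.002  0.008]
time: 19.75
eef_pos: [0.5034, -0.1017, 0.2223]
tcp_rot: [-0.498, 0.5, -0.5, 0.502]
contact_force: [1.7, 0.3, -1.0]
grip_width: 0.0067
t 19.75 p [ 0.5034 -0.1017  0.2223] F [ 1.7  0.3 -1. ] w 0.0067 rot-to-nominal [-0.    -0.004  0.003]
```

View pics/w19.png

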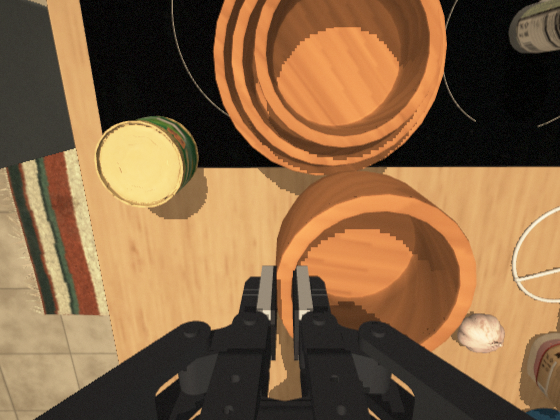

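```bash
python3 ov.py pics/w19.png pics/w19o.png wrist 0.543,0.0035,0.11,0.058 0.5424,-0.1037,0.216,0.045
python3 -c "
import cv2;im=cv2.imread('pics/w19o.png')[0:370,200:490];cv2.imwrite('pics/w19c.png',cv2.resize(im,None,fx=1.6,fy=1.6,interpolation=2)[:,:])
im=cv2.imread('pics/w19o.png')[0:190,200:490];cv2.imwrite('pics/w19d.png',cv2.resize(im,None,fx=2.7,fy=2.7,interpolation=2))"
```

```text
(no output)
```

View pics/w19d.png

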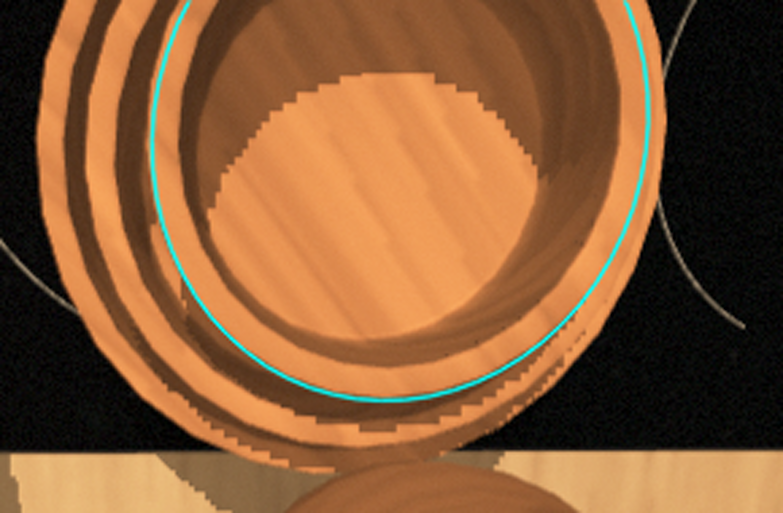

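View pics/w19c.png

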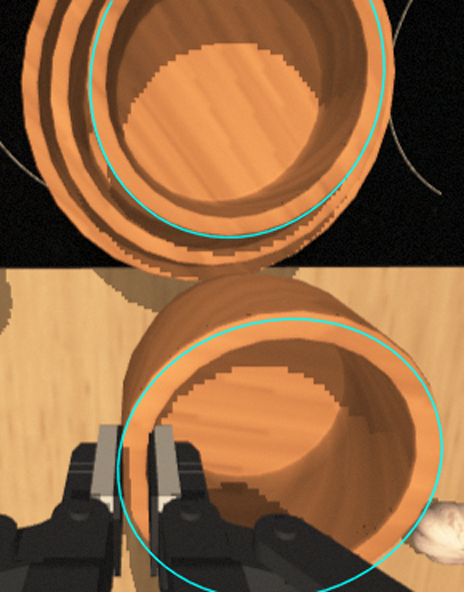

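```bash
python3 -m pendant '0 0 0 -27 0 0 0;0 0 0 -27 0 0 0;0 0 0 -27 0 0 0;0 0 0 -27 0 0 0;0 0 0 0 0 0 0;0 0 0 0 0 0 0;0 0 0 0 0 0 0;0 0 0 0 15 0 0;0 0 0 0 15 0 0;0 0 0 0 15 0 0;0 0 0 0 0 0 0;0 0 0 0 0 0 0'; python3 st.py
python3 - <<'E'
from h import *
cv2.imwrite("pics/w20.png",optics.grab_frame("wrist"))
cv2.imwrite("pics/s20.png",cv2.resize(optics.grab_frame("scene")[150:320,180:400],None,fx=3.5,fy=3.5))
E
```

```text
time: 20.8
eef_pos: [0.5029, 0.0061, 0.1765]
tcp_rot: [-0.498, 0.5, -0.501, 0.501]
contact_force: [-0.5, 0.3, -1.2]
grip_width: 0.0068
t 20.8 p [0.5029 0.0061 0.1765] F [-0.5  0.3 -1.2] w 0.0068 rot-to-nominal [ 0.002 -0.005  0.003]
```

View pics/w20.png

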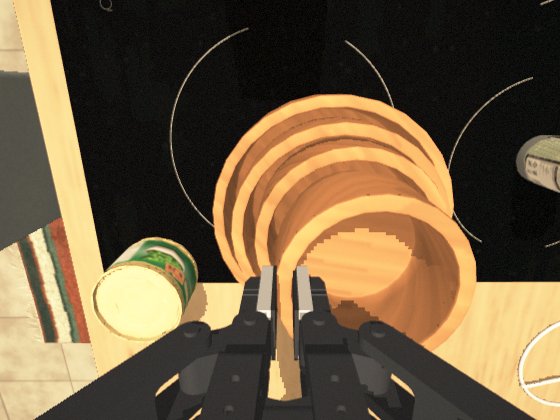

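View pics/s20.png

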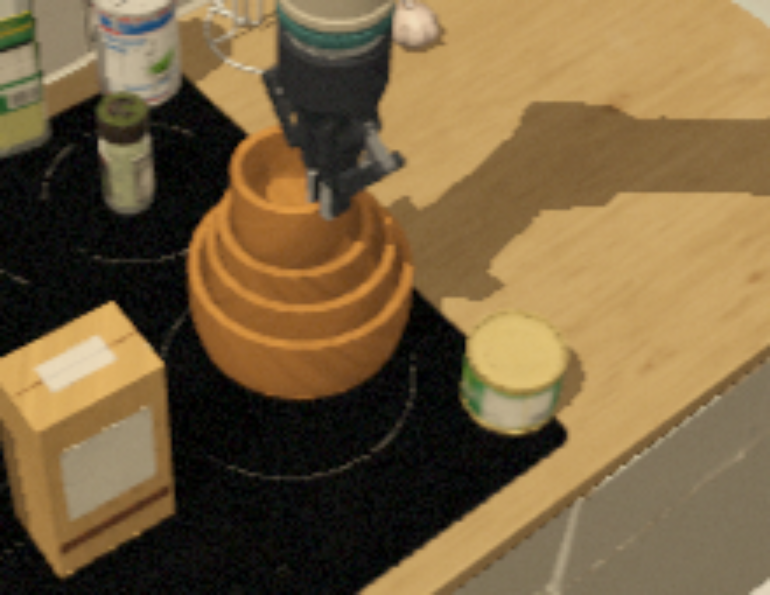

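```bash
python3 -m pendant '0 0.005 -0.003 0 12 0 0;0 0 0 0 10 0 0;0 0 0 0 7 0 0;0 0 0 0 4 0 0;0 0 0 0 0 0 0;0 0 0 0 0 0 0'; python3 st.py
```

```text
time: 21.4
eef_pos: [0.5034, 0.0077, 0.144]
tcp_rot: [-0.497, 0.499, -0.5, 0.503]
contact_force: [-0.3, 0.1, -1.1]
grip_width: 0.0066
t 21.4 p [0.5034 0.0077 0.144 ] F [-0.3  0.1 -1.1] w 0.0066 rot-to-nominal [-0.    -0.007  0.005]
```

```bash
python3 -m pendant '0 0 0 1 3 0 0;0 0 0 0 2 0 0;0 0 0 0 0 0 0;0 0 0 0 0 0 0'; python3 st.py
```

```text
time: 21.73
eef_pos: [0.5037, 0.0074, 0.1434]
tcp_rot: [-0.498, 0.499, -0.499, 0.504]
contact_force: [-9.4, 1.0, 41.8]
grip_width: 0.0072
t 21.73 p [0.5037 0.0074 0.1434] F [-9.4  1.  41.8] w 0.0072 rot-to-nominal [-0.003 -0.007  0.006]
```

```bash
python3 -m pendant '0 0 0 0 -6 0 0;0 0 0 0 0 -3 0;0 0 0 0 0 0 0;0 0 0 0 2 0 0;0 0 0 0 2 0 0;0 0 0 0 0 0 0;0 0 0 0 0 0 0'; python3 st.py
python3 - <<'E'
from h import *
cv2.imwrite("pics/w21.png",optics.grab_frame("wrist"))
cv2.imwrite("pics/s21.png",cv2.resize(optics.grab_frame("scene")[180:280,220:320],None,fx=5.5,fy=5.5,interpolation=2))
E
```

```text
time: 22.32
eef_pos: [0.5, 0.0063, 0.1434]
tcp_rot: [-0.497, 0.5, -0.5, 0.504]
contact_force: [-8.6, -0.1, 33.6]
grip_width: 0.0068
t 22.32 p [0.5    0.0063 0.1434] F [-8.6 -0.1 33.6] w 0.0068 rot-to-nominal [-0.    -0.007  0.007]
```

View pics/w21.png

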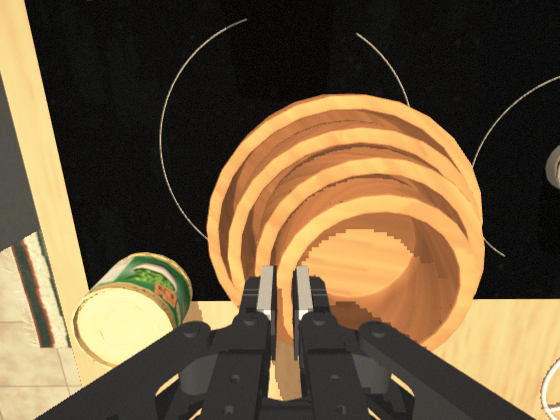

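View pics/s21.png

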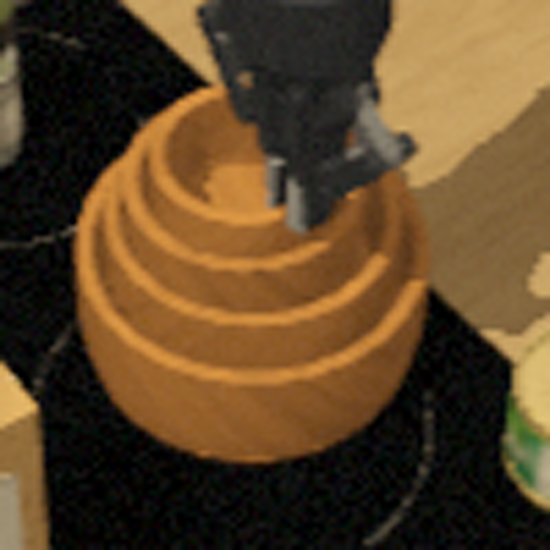

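```bash
python3 -m pendant '0 0 0 0 -2.5 0 0;0 0 0 0 0 0 0;0 0 0 0 0 0 0.35;0 0 0 0 0 0 0.35;0 0 0 0 0 0 0.35;0 0 0 0 0 0 0.35;0 0 0 0 0 0 0.35;0 0 0 0 -20 0 0.35;0 0 0 0 -35 0 0.35;0 0 0 0 -35 0 0.35;0 0 0 0 0 0 0.35'; python3 st.py
python3 -m pendant '0 0 0 0 -20 -30 0.3;0 0 0 0 -20 -30 0;0 0 0 0 0 -30 0;0 0 0 0 0 0 0;0 0 0 0 0 0 0'; python3 st.py
python3 - <<'E'
from h import *
cv2.imwrite("pics/w22.png",optics.grab_frame("wrist"))
cv2.imwrite("pics/s22.png",optics.grab_frame("scene"))
cv2.imwrite("pics/t22.png",optics.grab_frame("top"))
E
python3 ov.py pics/s22.png pics/s22o.png scene 0.538,0.003,0.072,0.086 0.538,0.003,0.094,0.072 0.542,0.003,.116,.058 .542,.003,.138,.045 
python3 -c "
import cv2;a=cv2.imread('pics/s22o.png')[170:290,210:330];b=cv2.imread('pics/s22.png')[170:290,210:330]
cv2.imwrite('pics/s22c.png',cv2.resize(cv2.hconcat([b,a]),None,fx=3.3,fy=3.3,interpolation=2))"
```

```text
time: 23.33
eef_pos: [0.5039, 0.0079, 0.239]
tcp_rot: [-0.5, 0.497, -0.498, 0.505]
contact_force: [0.9, 0.1, -0.6]
grip_width: 0.0299
t 23.33 p [0.5039 0.0079 0.239 ] F [ 0.9  0.1 -0.6] w 0.0299 rot-to-nominal [-0.011 -0.007  0.004]
time: 23.75
eef_pos: [0.4092, 0.0078, 0.2739]
tcp_rot: [-0.497, 0.5, -0.5, 0.503]
contact_force: [0.3, -0.4, -0.4]
grip_width: 0.0001
t 23.75 p [0.4092 0.0078 0.2739] F [ 0.3 -0.4 -0.4] w 0.0001 rot-to-nominal [-0.001 -0.007  0.006]
```

View pics/s22c.png

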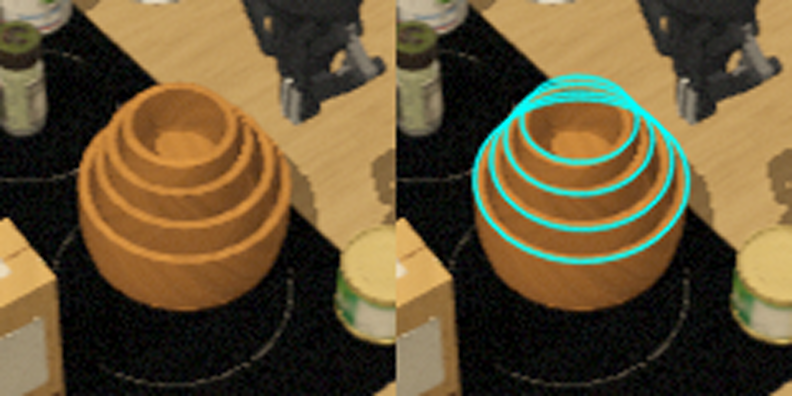

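View pics/w22.png

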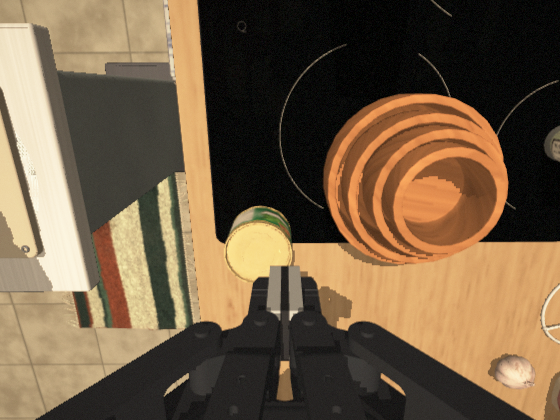

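View pics/t22.png

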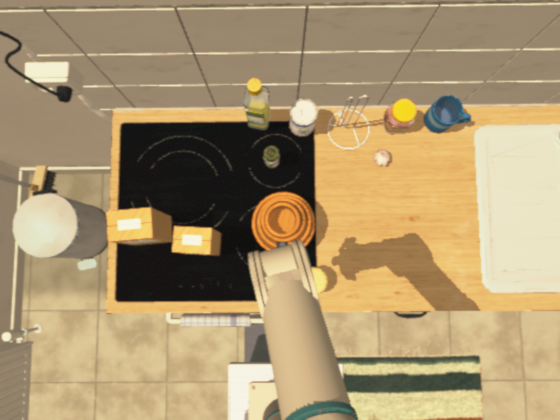

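```bash
python3 -m pendant '0 0.007 -0.006 -37 0 0 0;0 0 0 -37 0 -2 0;0 0 0 -37 0 -2 0;0 0 0 -37 0 -2 0;0 0 0 -37 0 -2 0;0 0 0 -37 0 0 0;0 0 0 0 0 0 0;0 0 0 0 0 0 0;0 0 0 0 0 0 0;0 0 0 0 0 0 0'; python3 st.py
python3 - <<'E'
from h import *
cv2.imwrite("pics/w23.png",optics.grab_frame("wrist"))
cv2.imwrite("pics/s23.png",optics.grab_frame("scene"))
E
```

```text
time: 24.73
eef_pos: [0.4055, 0.2289, 0.2708]
tcp_rot: [-0.493, 0.499, -0.501, 0.507]
contact_force: [0.3, 0.1, -0.7]
grip_width: 0.0
t 24.73 p [0.4055 0.2289 0.2708] F [ 0.3  0.1 -0.7] w 0.0 rot-to-nominal [ 0.001 -0.016  0.012]
```

View pics/w23.png

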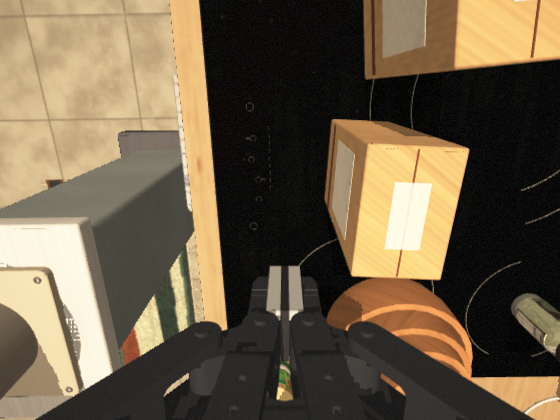

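View pics/s23.png

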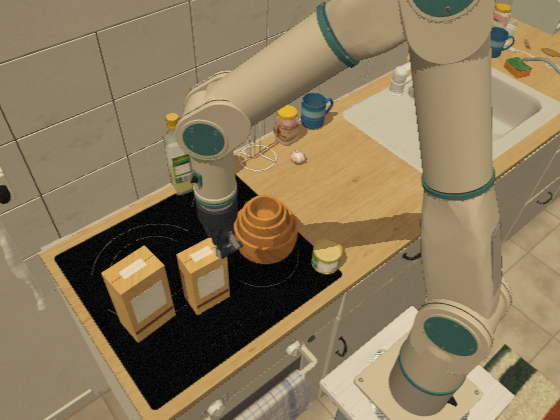

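```bash
python3 - <<'E'
from h import *
for u,v in ((369,150),(465,152),(440,278),(351,272)): print(ray("wrist",u,v,.175).round(3))
E
python3 -c "
import cv2;im=cv2.imread('pics/w23.png')[100:300,310:490];cv2.imwrite('pics/w23c.png',cv2.resize(im,None,fx=3,fy=3,interpolation=2))"
```

```text
[0.46  0.276 0.175]
[0.522 0.273 0.175]
[0.518 0.181 0.175]
[0.452 0.187 0.175]
```

View pics/w23c.png

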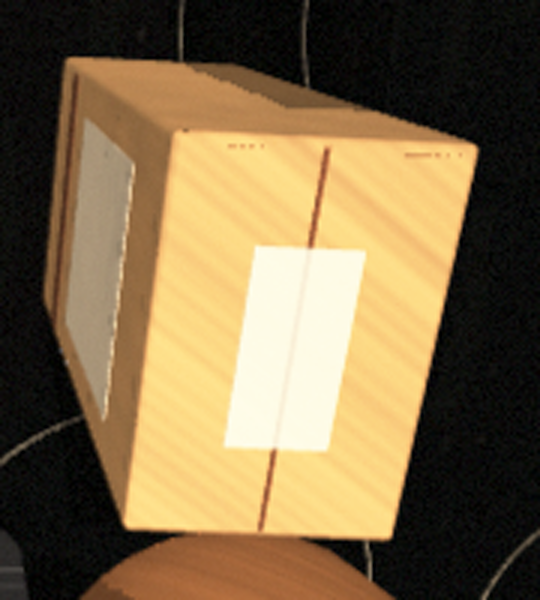

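```bash
python3 -m pendant '0 0 0 0 30 0 0;0 0 0 0 35 0 0;0 0 0 0 28 0 0;0 0 0 0 0 0 0;0 0 0 0 0 10 0;0 0 0 0 0 8 0;0 0 0 0 0 8 0;0 0 0 0 0 8 0;0 0 0 0 0 8 0;0 0 0 0 0 6 0;0 0 0 0 0 0 0'; python3 st.py
python3 - <<'E'
from h import *
cv2.imwrite("pics/s24.png",cv2.resize(optics.grab_frame("scene")[100:340,90:340],None,fx=3,fy=2.5))
E
```

```text
time: 25.75
eef_pos: [0.455, 0.2284, 0.1787]
tcp_rot: [-0.494, 0.498, -0.501, 0.507]
contact_force: [0.2, 0.7, 0.1]
grip_width: 0.0
t 25.75 p [0.455  0.2284 0.1787] F [0.2 0.7 0.1] w 0.0 rot-to-nominal [-0.002 -0.016  0.01 ]
```

View pics/s24.png

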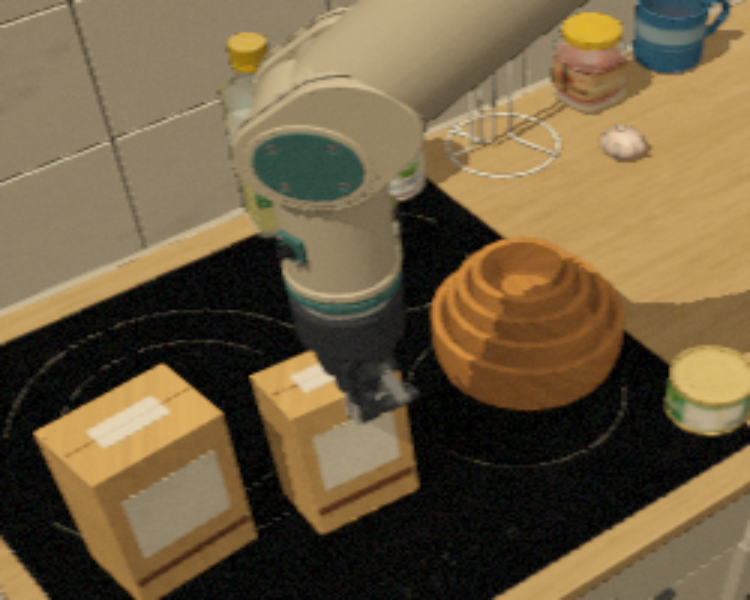

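```bash
python3 -m pendant '0 0 0 0 0 8 0;0 0 0 0 0 8 0;0 0 0 0 0 8 0;0 0 0 0 0 8 0;0 0 0 0 0 0 0;0 0 0 0 0 0 0'; python3 st.py
python3 - <<'E'
from h import *
cv2.imwrite("pics/s25.png",cv2.resize(optics.grab_frame("scene")[100:340,90:340],None,fx=3,fy=2.5))
E
```

```text
time: 26.3
eef_pos: [0.4856, 0.2278, 0.1781]
tcp_rot: [-0.494, 0.499, -0.501, 0.506]
contact_force: [-0.7, 0.0, -1.0]
grip_width: 0.0002
t 26.3 p [0.4856 0.2278 0.1781] F [-0.7  0.  -1. ] w 0.0002 rot-to-nominal [-0.    -0.015  0.011]
```

View pics/s25.png

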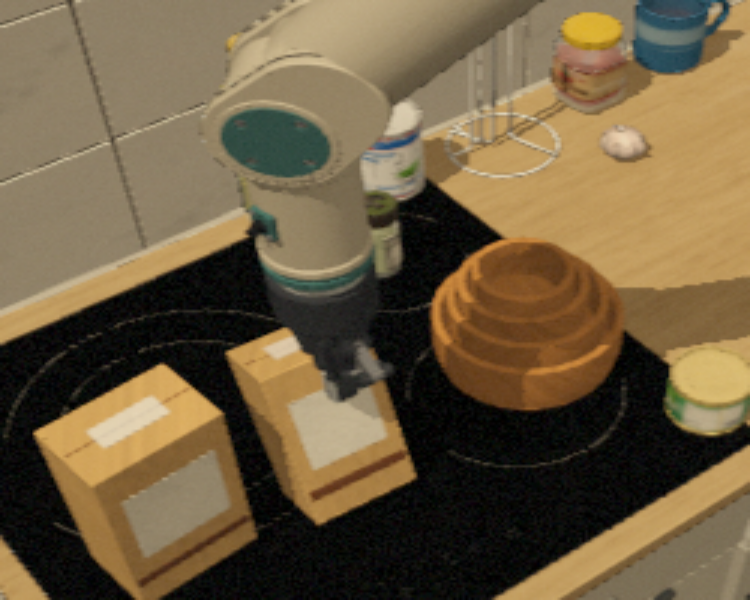

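Tipping nicely. Continue.

```bash
python3 -m pendant '0 0 0 0 0 8 0;0 0 0 0 0 8 0;0 0 0 0 0 8 0;0 0 0 0 0 8 0;0 0 0 0 0 8 0;0 0 0 0 0 8 0;0 0 0 0 0 8 0;0 0 0 0 0 0 0;0 0 0 0 0 0 0;0 0 0 0 0 0 0;0 0 0 0 0 0 0'; python3 st.py
python3 - <<'E'
from h import *
cv2.imwrite("pics/s26.png",cv2.resize(optics.grab_frame("scene")[100:340,90:340],None,fx=3,fy=2.5))
E
```

```text
time: 27.27
eef_pos: [0.5405, 0.2273, 0.1783]
tcp_rot: [-0.494, 0.5, -0.501, 0.506]
contact_force: [0.1, 0.4, 0.1]
grip_width: 0.0003
t 27.27 p [0.5405 0.2273 0.1783] F [0.1 0.4 0.1] w 0.0003 rot-to-nominal [ 0.001 -0.013  0.011]
```

View pics/s26.png

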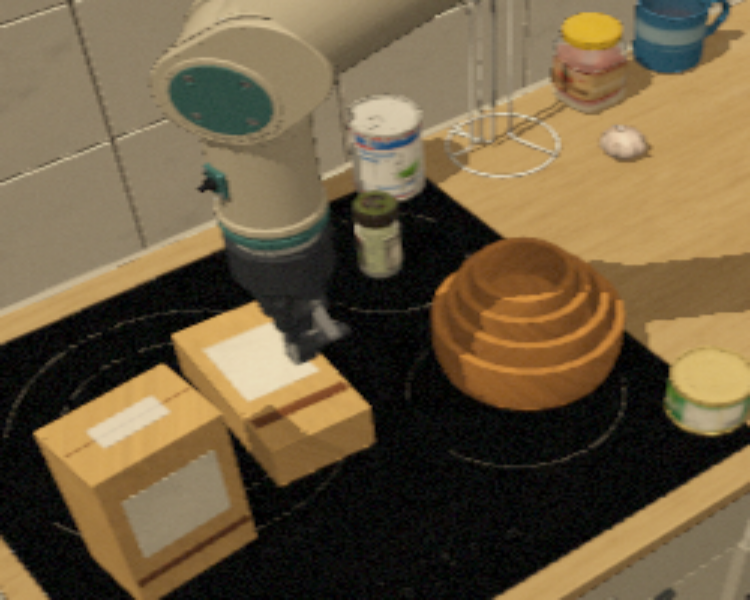

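```bash
python3 -m pendant '0 0 0 0 -30 -10 0;0 0 0 0 -35 -30 0;0 0 0 0 -35 -30 0;0 0 0 0 0 -35 0;0 0 0 0 0 -25 0;0 0 0 0 0 0 0;0 0 0 0 0 0 0;0 0 0 0 0 0 0'; python3 st.py
python3 - <<'E'
from h import *
t=optics.grab_frame("top");cv2.imwrite("pics/t27.png",t)
cv2.imwrite("pics/t27c.png",cv2.resize(t[140:310,90:330],None,fx=3.3,fy=3.3,interpolation=2))
cv2.imwrite("pics/w27.png",optics.grab_frame("wrist"))
E
```

```text
time: 27.98
eef_pos: [0.4175, 0.23, 0.2719]
tcp_rot: [-0.494, 0.499, -0.5, 0.506]
contact_force: [-0.3, 0.0, 0.1]
grip_width: -0.0002
t 27.98 p [0.4175 0.23   0.2719] F [-0.3  0.   0.1] w -0.0002 rot-to-nominal [-0.001 -0.014  0.011]
```

View pics/t27c.png

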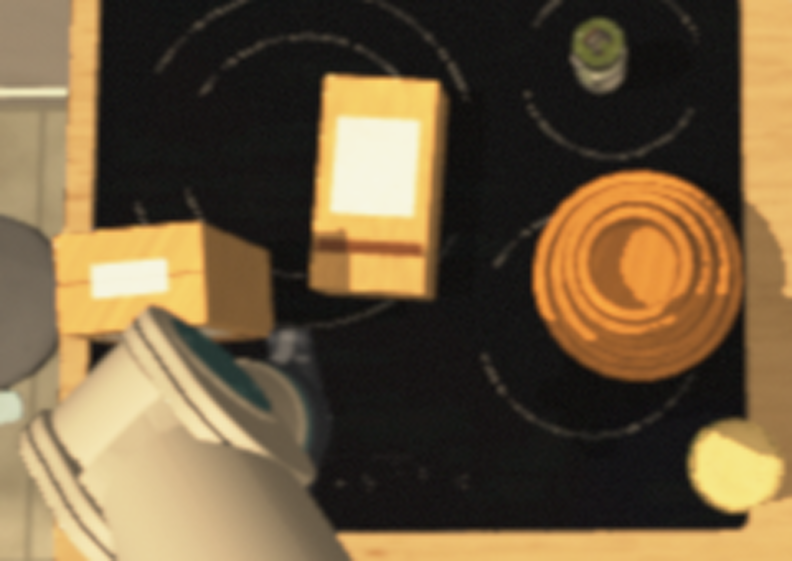

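View pics/w27.png

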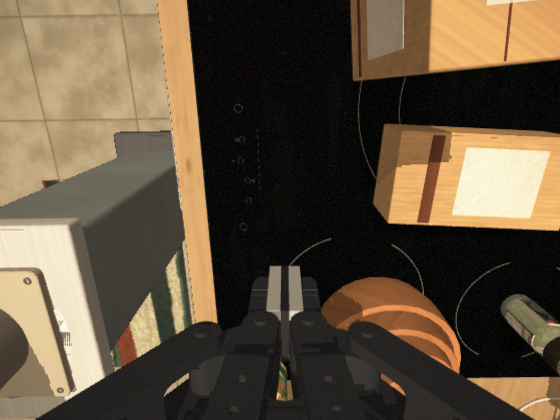

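```bash
python3 -m pendant '0 0 0 -20 0 0 0;0 0 0 -20 0 0 0;0 0 0 -20 0 0 0;0 0 0 0 0 0 0;0 0 0 0 0 0 0'; python3 st.py
python3 - <<'E'
from h import *
t=optics.grab_frame("top");cv2.imwrite("pics/t28.png",t[100:,:])
E
```

```text
time: 28.5
eef_pos: [0.418, 0.2907, 0.2703]
tcp_rot: [-0.494, 0.5, -0.501, 0.506]
contact_force: [0.8, 0.3, 0.7]
grip_width: 0.0002
t 28.5 p [0.418  0.2907 0.2703] F [0.8 0.3 0.7] w 0.0002 rot-to-nominal [ 0.001 -0.013  0.011]
```

View pics/t28.png

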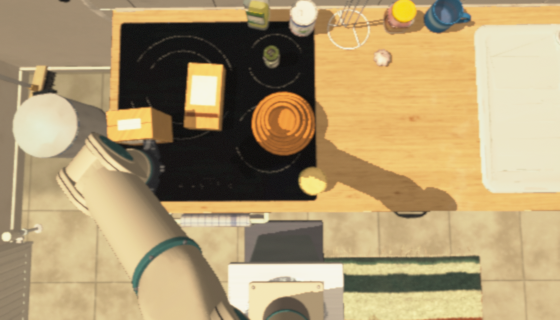

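```bash
python3 -m pendant '0 0 0 -20 0 0 0;0 0 0 -20 0 0 0;0 0 0 -20 0 0 0;0 0 0 -15 0 0 0;0 0 0 0 0 0 0;0 0 0 0 0 0 0'; python3 st.py
python3 - <<'E'
from h import *
t=optics.grab_frame("top");cv2.imwrite("pics/t29.png",t[100:,:])
cv2.imwrite("pics/w29.png",optics.grab_frame("wrist"))
E
```

```text
time: 29.05
eef_pos: [0.419, 0.364, 0.2696]
tcp_rot: [-0.493, 0.5, -0.501, 0.507]
contact_force: [0.2, 0.4, -0.4]
grip_width: -0.0001
t 29.05 p [0.419  0.364  0.2696] F [ 0.2  0.4 -0.4] w -0.0001 rot-to-nominal [ 0.001 -0.014  0.012]
```

View pics/t29.png

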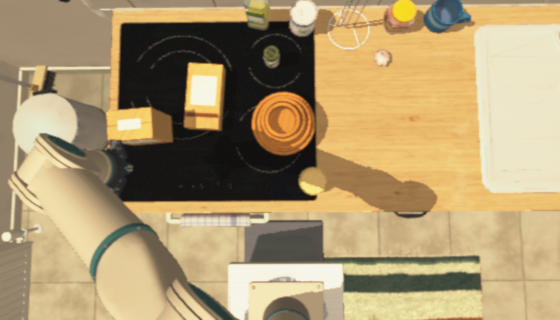

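View pics/w29.png

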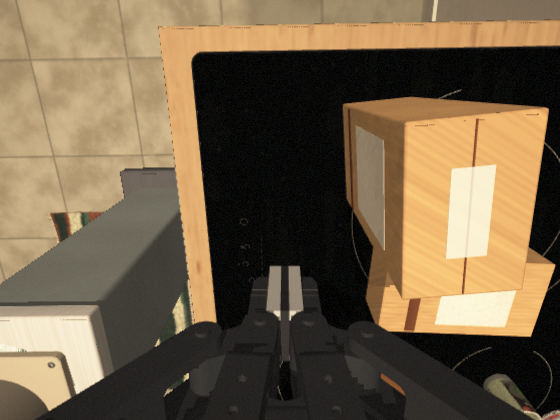

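```bash
python3 -c "
import cv2;t=cv2.imread('pics/t29.png')[80:230,0:190];cv2.imwrite('pics/t29c.png',cv2.resize(t,None,fx=4,fy=4,interpolation=2))"
```

```text
(no output)
```

View pics/t29c.png

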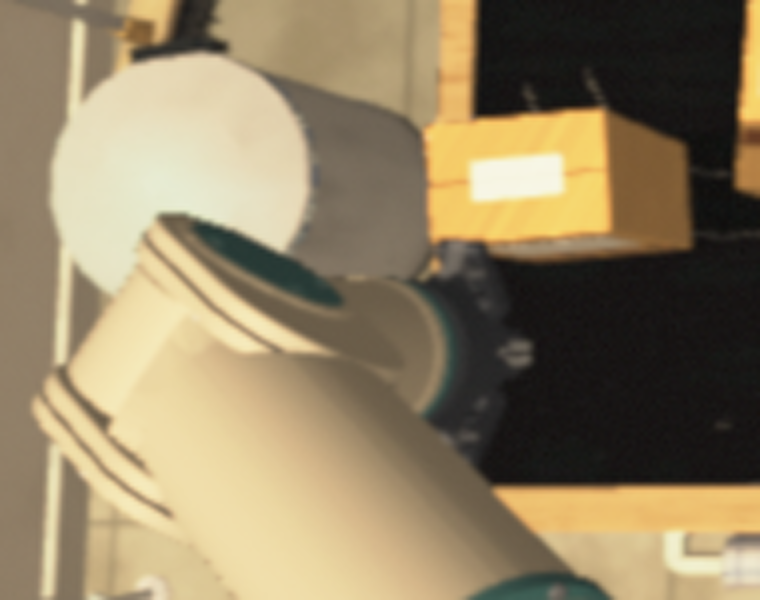

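```bash
python3 - <<'E'
from h import *
for u,v in ((410,124),(545,111),(526,290),(404,293)): print(ray("wrist",u,v,.205).round(3))
E
python3 -m pendant '0 0 0 -8 30 0 0;0 0 0 0 30 0 0;0 0 0 0 0 0 0;0 0 0 0 0 8 0;0 0 0 0 0 8 0;0 0 0 0 0 8 0;0 0 0 0 0 8 0;0 0 0 0 0 8 0;0 0 0 0 0 8 0;0 0 0 0 0 8 0;0 0 0 0 0 8 0;0 0 0 0 0 0 0'; python3 st.py
python3 - <<'E'
from h import *
cv2.imwrite("pics/s30.png",cv2.resize(optics.grab_frame("scene")[100:370,90:340],None,fx=3,fy=2.2))
E
```

```text
[0.487 0.429 0.205]
[0.558 0.434 0.205]
[0.572 0.324 0.205]
[0.494 0.323 0.205]
time: 30.15
eef_pos: [0.4849, 0.3709, 0.2099]
tcp_rot: [-0.494, 0.498, -0.501, 0.507]
contact_force: [0.2, 0.2, -0.1]
grip_width: -0.0
t 30.15 p [0.4849 0.3709 0.2099] F [ 0.2  0.2 -0.1] w -0.0 rot-to-nominal [-0.001 -0.016  0.011]
```

View pics/s30.png

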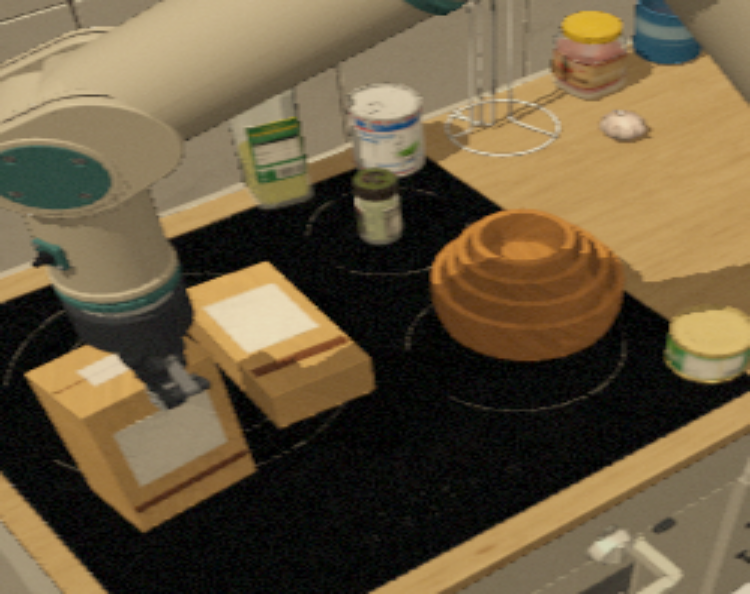

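```bash
python3 -m pendant '0 0 0 0 0 8 0;0 0 0 0 0 8 0;0 0 0 0 0 8 0;0 0 0 0 0 8 0;0 0 0 0 0 8 0;0 0 0 0 0 8 0;0 0 0 0 0 8 0;0 0 0 0 0 8 0;0 0 0 0 0 8 0;0 0 0 0 0 0 0;0 0 0 0 0 0 0;0 0 0 0 0 0 0'; python3 st.py
python3 - <<'E'
from h import *
cv2.imwrite("pics/s31.png",cv2.resize(optics.grab_frame("scene")[100:370,90:340],None,fx=3,fy=2.2))
E
```

```text
time: 31.2
eef_pos: [0.5544, 0.3705, 0.2099]
tcp_rot: [-0.494, 0.499, -0.501, 0.506]
contact_force: [-0.5, -0.3, 0.5]
grip_width: 0.0001
t 31.2 p [0.5544 0.3705 0.2099] F [-0.5 -0.3  0.5] w 0.0001 rot-to-nominal [ 0.001 -0.014  0.011]
```

View pics/s31.png

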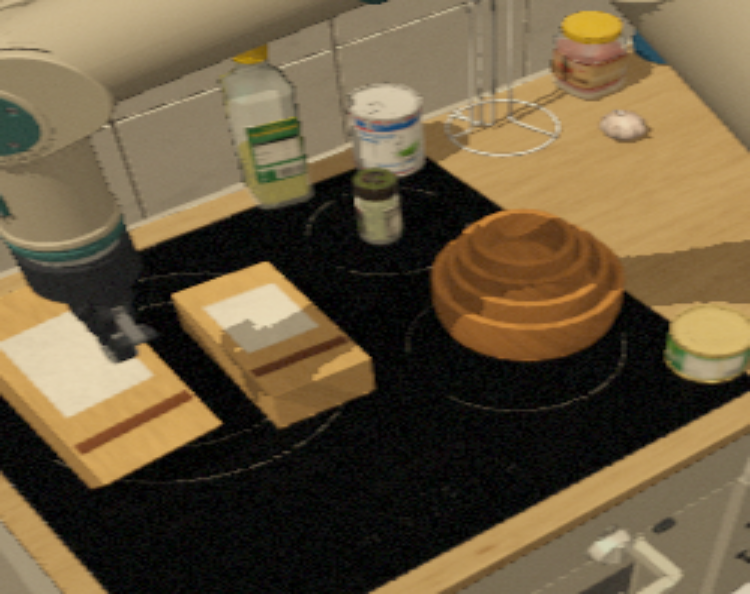

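Both cartons are down. Retreat and make a final check.

```bash
python3 -m pendant '0 0 0 0 -35 0 0;0 0 0 0 -35 -10 0;0 0 0 20 0 -30 0;0 0 0 20 0 -30 0;0 0 0 30 0 -20 0;0 0 0 30 0 -20 0;0 0 0 30 0 -10 0;0 0 0 30 0 0 0;0 0 0 30 0 0 0;0 0 0 30 0 0 0;0 0 0 0 0 0 0;0 0 0 0 0 0 0'; python3 st.py
python3 - <<'E'
from h import *
t=optics.grab_frame("top");cv2.imwrite("pics/t32.png",t)
s=optics.grab_frame("scene");cv2.imwrite("pics/s32.png",s)
E
python3 ov.py pics/s32.png pics/s32o.png scene 0.538,0.003,0.072,0.086 0.538,0.003,0.094,0.072 0.540,0.003,.116,.058 .540,.003,.138,.045 
python3 -c "
import cv2;a=cv2.imread('pics/s32o.png')[170:290,210:330];b=cv2.imread('pics/s32.png')[170:290,210:330]
cv2.imwrite('pics/s32c.png',cv2.resize(cv2.hconcat([b,a]),None,fx=3.3,fy=3.3,interpolation=2))"
```

```text
time: 32.25
eef_pos: [0.4316, 0.1514, 0.2828]
tcp_rot: [-0.493, 0.498, -0.501, 0.507]
contact_force: [-0.0, 0.9, 0.6]
grip_width: 0.0001
t 32.25 p [0.4316 0.1514 0.2828] F [-0.   0.9  0.6] w 0.0001 rot-to-nominal [-0.001 -0.017  0.012]
```

View pics/t32.png

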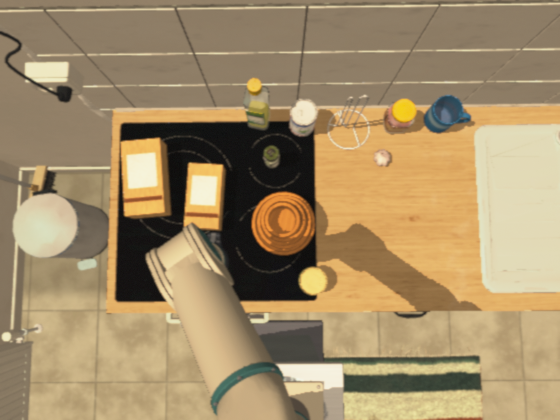

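View pics/s32.png

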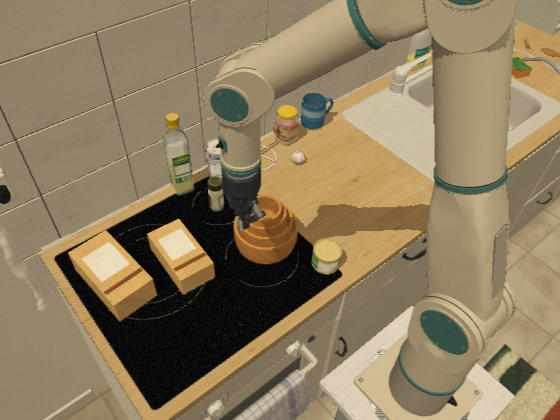

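View pics/s32c.png

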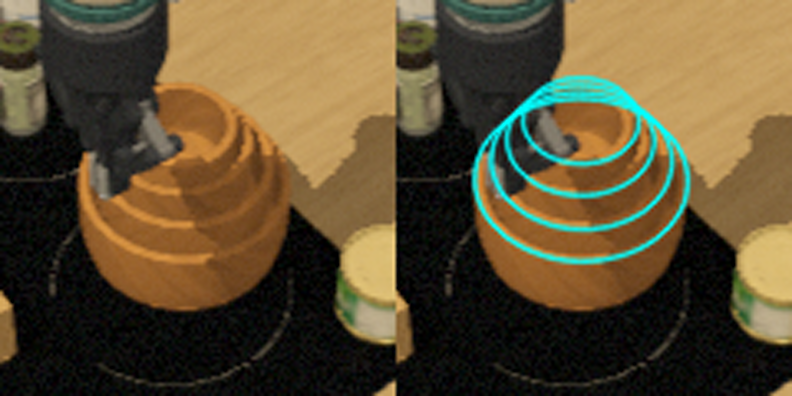

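Run:
```python
from h import *
for x,z,r in ((.538,.072,.086),(.538,.094,.072),(.540,.116,.058),(.540,.138,.045)):
    P=np.array([proj("scene",[x+r*np.cos(t),.003+r*np.sin(t),z]) for t in np.linspace(0,6.28,90)])
    print(z,((P.min(0)-[215,175])*7).round(),((P.max(0)-[215,175])*7).round())
b=cv2.imread('pics/s22.png')[175:255,215:325]
cv2.imwrite('pics/s22e.png',cv2.resize(b,None,fx=7,fy=7,interpolation=2))
```

```text
0.072 [128. 171.] [581. 516.]
0.094 [164. 158.] [547. 448.]
0.116 [197. 143.] [509. 376.]
0.138 [231. 128.] [477. 309.]
```

View pics/s22e.png

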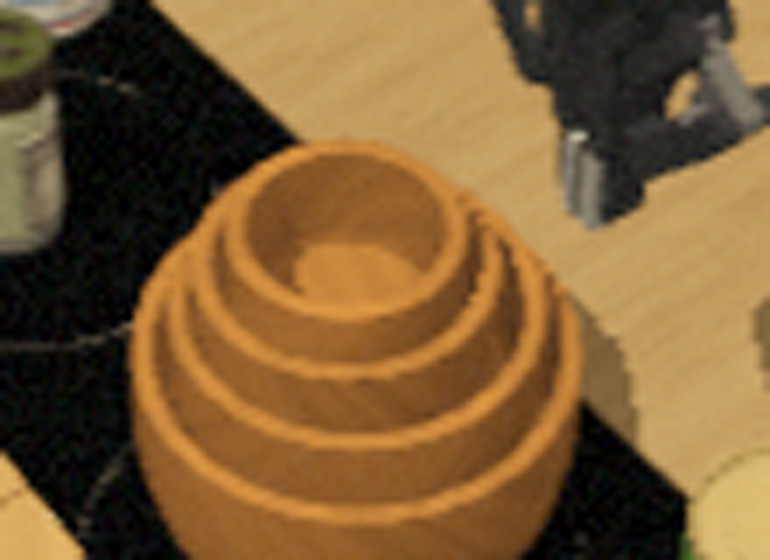

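```bash
python3 -m pendant '0 0 0 0 0 0 0;0 0 0 0 0 0 0;0 0 0 0 0 0 0;0 0 0 0 0 0 0'; python3 -c "
from plant import bot
print(bot.close_job())"
```

```text
time: 32.68
eef_pos: [0.4317, 0.1536, 0.2823]
tcp_rot: [-0.494, 0.5, -0.501, 0.506]
contact_force: [0.6, 0.8, -1.0]
grip_width: 0.0003
the job is handed in; nothing more can be done
None
```

The job is handed in at about 33 s of the 210 s allowed. I saw four bowls (1 to 4; bowl 5 was absent) and nested bowls 2, 3 and 4 in that order inside bowl 1. I then pushed both cartons over, away from the robot, so they lie on their broad faces on the hob.

**Bowls:** In the scene picture taken after the last bowl was released, the rims matched a level, fully seated nest to within 1–2 pixels. Bowl 3 sits roughly 5 mm off bowl 1's axis, well inside its 25 mm limit. In the final pictures the gripper hid part of the nest, and the rest looked the same.

**Cartons:** Both lie flat in the final pictures. I judged this by eye and did not measure their tilt or height.

**Bystanders:** The jar, tin and garlic look where they were at the start, and I never touched them. I did not remeasure them. The gripper was clear of everything at hand-in.

**Forces:** While I set bowls 2 and 4 down, the wrist read about 24 N and 42 N, each 4–6 mm before I expected contact. I eased off before letting go, and both bowls settled level.

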